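# Square a dry-bath block on the stop board and clamp it on the shaker

## Task

Push the long aluminium tube block on the black board flat up against both metal fences of the board so that it sits square in their corner, then pick it up and set it down flat on the shaker, in the channel between the two guide strips and the two jaws, without dropping it. Then push the sliding jaw up until the block is clamped with no gap between the two jaws. Leave the other things on the bench where they are.

Things in the scene. Friction and masses are not known exactly. Their poses are not given: they have to be found in the camera images.
- heat_block: Long bare-aluminium tube block: a solid box 60 (its x) x 120 (its y) x 50 mm high with two rows of five dark well mouths on top; about 0.6 kg. Origin at the centre of its underside, z up. Either way round is equally good. Starts loose on the black board, up to 35 degrees from square; a push of 3 to 9 N slides it.
- stop_board: Fixed black board 240 (x) x 270 (y) mm, top 8 mm above the bench; origin at the centre of its underside. Two bare-metal fences, tops 15 mm above the board's top: the long one along the +x edge (inner face x = +108 mm), the short one along the +y edge (inner face y = +123 mm); other edges open. The block can be gripped across its 60 mm width above the fences.
- corner_seat (a point): Point on the board's top (axes as the board), at (78, 63, 8) mm in its frame: the block's origin lies here, its y along the board's y, when its 120 mm side is flat against the long fence and its end against the short fence.
- shaker: Fixed white shaker 190 (x) x 240 (y) mm, dark platform top 65 mm above the bench; origin at the centre of its underside. On the platform two guide strips along y, 6 mm high, 8 mm wide, inner faces at x = -34 and +34 mm, y = -55 to +95 mm; a fixed jaw 60 mm wide, 30 mm high, its face at y = +97 mm; the sliding jaw near the -y end.
- clamp_seat (a point): Point on the platform's top (axes as the shaker), at (0, 37, 65) mm in its frame: the block's origin lies here, its y along the shaker's y, when centred between the strips with its end against the fixed jaw.
- clamp_jaw (a joint): Travel of the sliding jaw along the shaker's +y, m: 0 = fully open (165 mm between the jaw faces), starts at 0 to 0.015; 0.045 = faces 120 mm apart, the block clamped; limit 0.06. It stays where left; about 2 N moves it, 5 to 11 N with the block in front of it, which slides along.
- jaw_back (a point): Centre of the back (-y) face of the sliding jaw, an aluminium piece 60 (x) x 20 (y) x 30 mm high; 16 mm above the platform, moves with the jaw, axes as the shaker. When the block is clamped it lies 80 mm behind (-y of) clamp_seat. Behind it is free space for fingers to push.
- spare_block: A shorter aluminium block, 60 x 80 x 50 mm, with four wider well mouths; origin at the centre of its underside. Bystander, must stay where it is.
- swab_rack: Green rack of tall swab tubes, about 88 x 176 x 150 mm high; origin at the centre of its underside. Bystander, must stay where it is.
- vial_rack: Yellow rack of short vials with blue caps, about 94 x 188 x 75 mm high; origin at the centre of its underside. Bystander, must stay where it is.
- dish_stack: Stack of four round culture dishes, 90 mm across, 60 mm high, in one piece; origin at the centre of its underside. Bystander, must stay where it is.
- specimen_cup: White cup, 64 mm across, 70 mm high; origin at the centre of its underside. Bystander, must stay where it is.
- wash_bottle: White bottle, 70 mm across, 180 mm high; origin at the centre of its underside. Bystander, must stay where it is.
- reagent_jar: Amber jar, 68 mm across, 90 mm high; origin at the centre of its underside. Bystander, must stay where it is.
Things that resemble listed ones, but are neither listed nor needed, are in the scene too. Leave any purple look-alike of the heat_block alone.

How it is judged:
By the outcome, as a careful person would: the job done as asked, in the order asked, and still so for the second after the job is handed in, with the robot touching nothing.
It also fails if it takes over 72 s, if anything falls off the work surface, if the arm or the gripper's body presses on something with over 40 N, if the wrist force passes 120 N, or if a joint passes its speed limit or range.

## Robot

A 6-joint arm with a two-finger parallel gripper is mounted at the origin on the work surface. World frame = base frame: x ahead of the robot, y to its left, z up, the work surface at z = 0. Lengths are in mm, angles in rad, forces in N, time in s.
With the tool pointing down it reaches from about 350 to 850 mm from the base axis. Payload 8.1 kg.
Tool frame: the origin (TCP) lies at the very end of the fingers, on their centre line; the grasp point (between the pads) lies 19 mm behind it; x points along the fingers, z is the direction in which the jaws open and shut, and the axes are right-handed (so a half turn about x gives the same grasp; the last joint's range is limited). The gripper opens to 93 mm and grips with 3 to 60 N. Pads are 15 mm wide; open, the fingers measure 128 mm over their backs; the gripper's body (75 mm by 188 mm) begins 65 mm behind the grasp point.
Start: joints at [1.18, 0.13, 1.488, -0, 1.523, -0.085], TCP at [180.612, 572.175, 184.635] pointing down, gripper open.
Joint ranges: [-2.96, 2.96], [-0.89, 2.26], [0.02, 2.5], [-1.34, 4.48], [0, 2.73], [-2.66, 2.66]. Speed limits (rad/s): [2.39, 2.39, 2.79, 3.14, 3.14, 3.14].

## Interface

Orientations are given as [roll, pitch, yaw] about the fixed x, y, z axes, in that order (R = Rz(yaw) Ry(pitch) Rx(roll)).
In Python, from plant import ctrl gives the robot as it stands.
- The arm moves only by the tool move_arm, never from a script. Its argument "motion" is a list that holds one entry, the list of rows, each a list of 7 numbers: the shift along the tool's x, y, z in m, then the turn, a rotation vector about the tool's x, y, z in degrees, then the opening, from 0 (shut) to 1 (fully open). In form: [[[dx, dy, dz, rx, ry, rz, gripper], ...]]. A call has 1 to 10 rows; each row is the pose to reach, as a shift and turn from the pose measured when the call began, along the tool's axes at that moment; what a row does not reach only later rows make up. A row lasts 1/10 s, in which the tool goes at most 50 mm and 8.59 degrees, less where a joint would pass 70% of its speed; a pose out of reach is approached as far as the arm can. A call with a gripper value outside its range is refused whole. The fingers move at their own pace and stop on an object; "grip_force" is the grip in N (left out, the last holds). Time passes only in rows, so rows that repeat a pose let the fingers close. It gives the time, the measured TCP pose, the force and the opening at its end, in the units of the state.
- ctrl.state(): the state, without advancing time (a new reading comes with each control period).
- ctrl.grab_frame(name): name is "side" or "top" or "wrist"; returns a dict with "frame" (420x560x3 uint8, red, green, blue), "fx", "fy", "cx", "cy" (pixels), "k1" (the pictures are not rectified: a ray, as slopes to the right and down, at radius r is drawn at 1 + k1 r^2 times it, then the intrinsics apply), "T" (4x4, takes a point from camera to world coordinates); the wrist camera has in their place "tool_from_camera" (4x4, takes a point from camera to tool coordinates, whose origin is the TCP and whose axes are the tool frame's). Camera axes: x right, y up, looking along -z (the intrinsics and any distortion apply to the point x, -y, -z); pixel columns grow to the right and rows downward; lengths in mm; the calibration is good to about 2 mm. A picture is of the moment at which its call begins: read the wrist's pose just before it. There is no depth.
- ctrl.finish_job(): hands the job in, once; it reports no verdict.
Trained networks look in a picture, given as the dict that the camera call returned (one of the last four; its "shot" number tells which), for a name from the list of things; names that differ only in an ending like _2 or _b are one class to them, and where a whole thing is asked for, a point or a joint stands for the part that bears it (a point fixed in the world has none). Each returns a list of dicts, best first, with "confidence" (0 to 1); they miss things now and then, are a little off and sometimes report something else, mostly with a low value. They report only what shows in the picture. A call takes as long as a camera call. They do not tell look-alikes from the thing itself.
- ctrl.trace(target, picture): "region" (420x560 bool, what is visible of it) and "bbox" ([left, top, right, bottom] in pixels, round what is visible of it).
The state is a dict: "clock": time; "joint_positions": joint angles; "joint_vel": joint speeds; "tau": joint torques, N m; "tool_pos": TCP position; "tool_rot": TCP orientation; "ft_force": force on the tool from outside, world axes, zero at the start; "ft_torque": the same for the moment, N m; "opening": opening from 0.0 (shut) to 1.0 (fully open).
Only numpy, scipy, OpenCV 4.12 (cv2) and the standard library are available. Lean on these libraries where they do the work, as an engineer would, in place of code of your own. Each camera call takes 0.05 s, during which the arm holds its last target.

## Working session

There is one attempt and no reset: what is moved stays moved. The work goes in short steps, Python scripts to look and compute and a tool call to move; the robot and the scene stay as the last step left them, time stands still between calls to the robot, and variables do not carry over. Pictures are saved under pics/ and viewed, and the job is handed in when it is done.

Besides the shell and the picture viewer there is one more tool, called after "Request:" as name(argument=value, ...), one argument or row to a line, values as JSON. move_arm: Moves the arm, as the interface text tells. Its arguments: {"type":"object","properties":{"motion":{"type":"array"},"grip_force":{"type":"number"}},"required":["motion"]}

```bash
ls; mkdir -p pics; python3 - <<'E'
from plant import ctrl
import cv2,pickle
s=ctrl.state();print(s)
for n in ["side","top","wrist"]:
    p=ctrl.grab_frame(n)
    cv2.imwrite(f"pics/{n}0.png",p["frame"][:,:,::-1])
    pickle.dump(p,open(f"{n}0.pkl","wb"))
    print({k:v for k,v in p.items() if k!="frame"})
E
```

```text
pics
{'clock': 0.0, 'joint_positions': array([ 1.17958058e+00,  1.31171755e-01,  1.48931456e+00,  3.30267967e-05,
        1.52295118e+00, -8.54038157e-02]), 'joint_vel': array([-0.00027436,  0.00070473, -0.00109011,  0.00021126, -0.00032419,
        0.00158389]), 'tau': array([-2.18455818e-03, -5.59822905e+01, -4.91750407e+01,  7.64503470e-02,
        3.49719578e-02, -1.19955143e-04]), 'tool_pos': array([180.36615334, 571.58451783, 183.56178576]), 'tool_rot': array([ 3.0383106 ,  1.56895119, -1.97989192]), 'ft_force': array([ 0.09343709, -0.29371082,  0.3197773 ]), 'ft_torque': array([-0.01903761,  0.06561889,  0.02264073]), 'opening': 1.0029723370375674}
{'fx': 515.6137433169163, 'fy': 515.6137433169163, 'cx': 280.8723141435026, 'cy': 210.67639771452926, 'k1': 0.012341517598989032, 'T': array([[ 8.16498223e-01,  4.25480595e-01, -3.90252373e-01,
        -2.14901003e+02],
       [-5.77153740e-01,  6.19052369e-01, -5.32604661e-01,
        -1.06254881e+03],
       [ 1.49737073e-02,  6.60106376e-01,  7.51022876e-01,
         1.51648449e+03],
       [ 0.00000000e+00,  0.00000000e+00,  0.0
[... 346 characters left out ...]
609822e+00],
       [-3.03886006e-03,  6.19382508e-02,  9.98075357e-01,
         1.35329132e+03],
       [ 0.00000000e+00,  0.00000000e+00,  0.00000000e+00,
         1.00000000e+00]]), 'shot': 2}
{'fx': 321.6436582804655, 'fy': 321.6436582804655, 'cx': 280.34386173012604, 'cy': 204.07744604372587, 'k1': -0.032690725389763184, 'tool_from_camera': array([[-7.99982125e-04,  3.02073098e-01, -9.53284429e-01,
        -1.99994881e+02],
       [ 5.42719685e-04,  9.53284725e-01,  3.02072737e-01,
         8.38290861e+01],
       [ 9.99999533e-01, -2.75713436e-04, -9.26551757e-04,
         6.76857347e-01],
       [ 0.00000000e+00,  0.00000000e+00,  0.00000000e+00,
         1.00000000e+00]]), 'shot': 3}
```

View pics/side0.png

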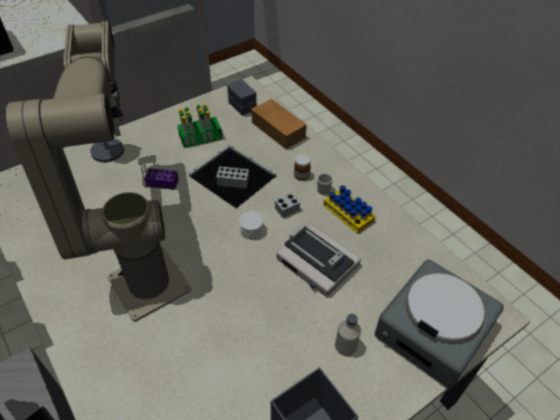

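View pics/top0.png

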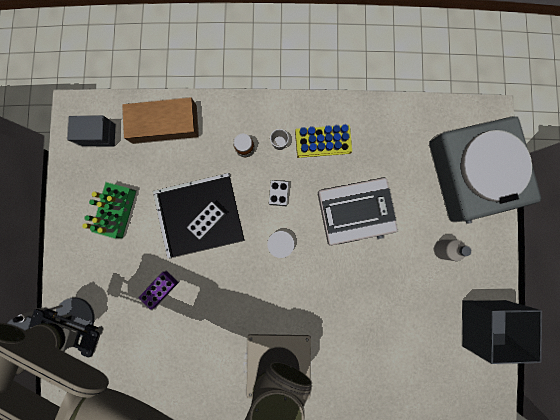

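View pics/wrist0.png

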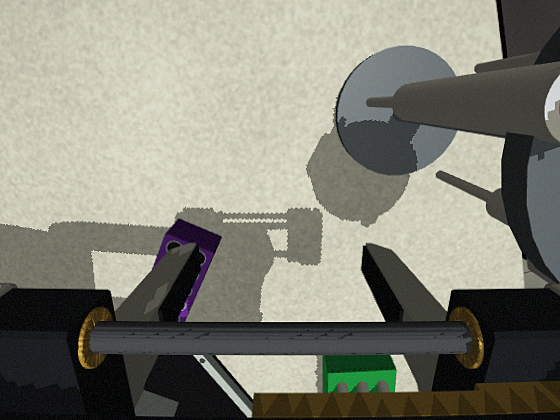

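```bash
cat > h.py <<'E'
import numpy as np,cv2,pickle
from scipy.spatial.transform import Rotation as Rn
def K(p): return np.array([[p["fx"],0,p["cx"]],[0,p["fy"],p["cy"]],[0,0,1]])
def D(p): return np.array([p["k1"],0,0,0.])
def Tc(p,st=None):
    if "T" in p: return p["T"]
    W=np.eye(4);W[:3,:3]=Rn.from_euler("xyz",st["tool_rot"]).as_matrix();W[:3,3]=st["tool_pos"]
    return W@p["tool_from_camera"]
def ray_to_z(p,uv,z,st=None):
    T=Tc(p,st)
    n=cv2.undistortPoints(np.array(uv,float).reshape(-1,1,2),K(p),D(p)).reshape(-1,2)
    d=np.c_[n[:,0],-n[:,1],-np.ones(len(n))]@T[:3,:3].T
    o=T[:3,3]
    return o+d*((z-o[2])/d[:,2])[:,None]
def proj(p,X,st=None):
    T=np.linalg.inv(Tc(p,st));X=np.array(X,float).reshape(-1,3)
    c=X@T[:3,:3].T+T[:3,3]
    c=c*[1,-1,-1]
    return cv2.projectPoints(c,np.zeros(3),np.zeros(3),K(p),D(p))[0].reshape(-1,2)
E
python3 - <<'E'
import cv2,pickle
p=pickle.load(open("top0.pkl","rb"))["frame"][:,:,::-1]
a=cv2.resize(p[165:265,145:265],None,fx=5,fy=5,interpolation=cv2.INTER_CUBIC)
b=cv2.resize(p[170:250,310:405],None,fx=6,fy=6,interpolation=cv2.INTER_CUBIC)
cv2.imwrite("pics/cb.png",a);cv2.imwrite("pics/cs.png",b)
E
```

```text
(no output)
```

View pics/cb.png

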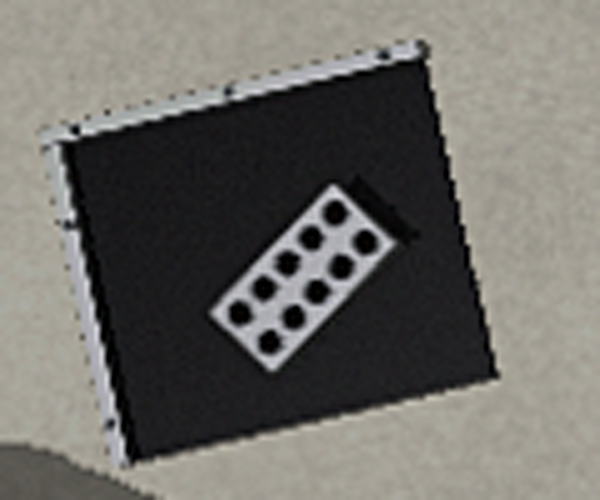

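View pics/cs.png

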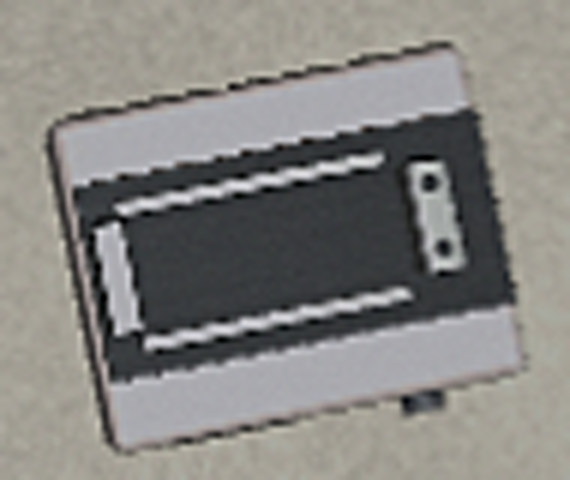

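```bash
cat > fit.py <<'E'
from h import *
from scipy.optimize import least_squares
def fit(p,X,uv,x0,st=None):
    X=np.array(X,float);uv=np.array(uv,float)
    def W(q):
        c,s=np.cos(q[2]),np.sin(q[2]);return np.c_[X[:,0]*c-X[:,1]*s+q[0],X[:,0]*s+X[:,1]*c+q[1],X[:,2]]
    f=lambda q:(proj(p,W(q),st)-uv).ravel()
    r=least_squares(f,x0,x_scale=[1,1,.01]);return r.x,f(r.x).reshape(-1,2)
def l2w(q,P):
    P=np.atleast_2d(np.array(P,float));c,s=np.cos(q[2]),np.sin(q[2])
    return np.c_[P[:,0]*c-P[:,1]*s+q[0],P[:,0]*s+P[:,1]*c+q[1],P[:,2]]
E
python3 - <<'E'
from fit import *
np.set_printoptions(suppress=True,precision=2)
p=pickle.load(open("top0.pkl","rb"))
def uc(L,s,ox,oy): return [((u+.5)/s-.5+ox,(v+.5)/s-.5+oy) for u,v in L]
b=uc([(497,377),(428,42),(42,132),(122,466)],5,145,165)
q,r=fit(p,[(-120,-135,8),(120,-135,23),(120,135,23),(-120,135,23)],b,[500,250,.2]);print("board",q,np.degrees(q[2]),r.ravel())
k=uc([(336,181),(399,242),(272,373),(207,314)],5,145,165)
qb,r=fit(p,[(30,-60,58),(-30,-60,58),(-30,60,58),(30,60,58)],k,[450,240,.6]);print("block",qb,np.degrees(qb[2]),r.ravel())
s=uc([(460,43),(526,364),(114,452),(50,122)],6,310,170)
print(ray_to_z(p,s,65))
# strips: ends inner, jaws. strip ends top z=71
s2=uc([(383,154),(118,204),(411,298),(147,350)],6,310,170)
qs,r=fit(p,[(42,-55,71),(42,95,71),(-42,-55,71),(-42,95,71)],uc([(384,152),(117,204),(412,297),(146,351)],6,310,170),[450,-200,.2]);print("shaker strips",qs,np.degrees(qs[2]),r.ravel())
j=uc([(442,162),(464,266),(133,330),(92,227),(120,220),(408,168),(428,274)],6,310,170)
W=ray_to_z(p,j,95)
c,si=np.cos(qs[2]),np.sin(qs[2]);d=W[:,:2]-qs[:2]
print(np.c_[d[:,0]*c+d[:,1]*si,-d[:,0]*si+d[:,1]*c])
pickle.dump((q,qb,qs),open("q0.pkl","wb"))
from plant import ctrl
side=pickle.load(open("side0.pkl","rb"))
im=side["frame"].copy()
for qq,P in [(q,[(-120,-135,8),(120,-135,23),(120,135,23),(-120,135,23)]),(qb,[(30,-60,58),(-30,-60,58),(-30,60,58),(30,60,58)]),(qs,[(42,-55,71),(42,95,71),(-42,95,71),(-42,-55,71)])]:
    cv2.polylines(im,[np.round(proj(side,l2w(qq,P))*16).astype(int).reshape(-1,1,2)],True,(255,0,0),1,shift=4)
cv2.imwrite("pics/s_ov.png",cv2.resize(im[130:310,150:400,::-1],None,fx=3,fy=3,interpolation=cv2.INTER_CUBIC))
E
```

```text
board [514.12 281.3    0.24] 14.013266471093642 [ 1.11  0.41 -0.94 -0.42  0.69 -0.49 -0.86  0.49]
block [496.57 251.07   0.82] 47.14268584205636 [-0.42  0.15 -0.24  0.3   0.2   0.1   0.46 -0.55]
[[ 650.06 -352.48   65.  ]
 [ 471.36 -388.85   65.  ]
 [ 420.05 -160.11   65.  ]
 [ 602.09 -123.27   65.  ]]
shaker strips [ 535.87 -261.64    0.21] 11.824760362868355 [-0.36 -0.23 -0.   -0.32  0.15  0.41  0.21  0.13]
[[ 28.2  -80.09]
 [-29.49 -80.16]
 [-28.92 103.43]
 [ 29.88 114.17]
 [ 30.7   98.54]
 [ 28.53 -61.11]
 [-29.96 -59.93]]
```

View pics/s_ov.png

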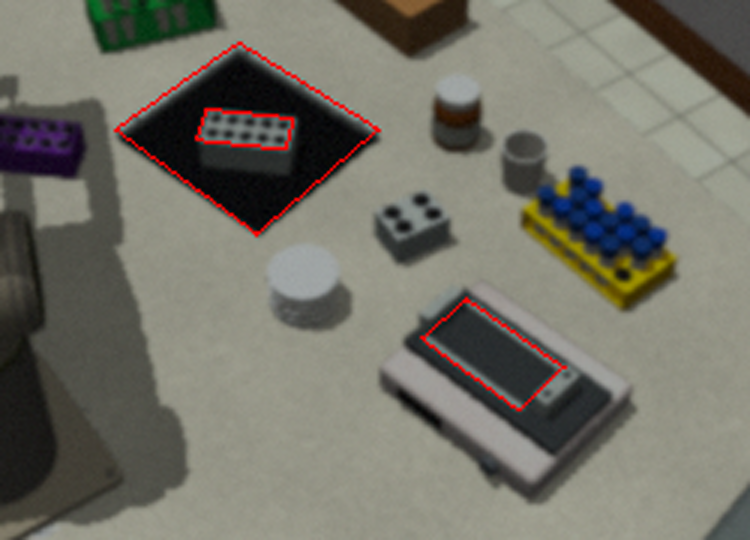

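```bash
cat >> fit.py <<'E'
def go(st,pos,yaw,n=None):
    """yaw: direction of tool z (jaw axis) in world; tool x down. prints shift (m) and rotvec deg in tool axes"""
    R=Rn.from_euler("xyz",st["tool_rot"]).as_matrix()
    out=[]
    for y in (yaw,yaw+np.pi):
        z=np.array([np.cos(y),np.sin(y),0]);x=np.array([0,0,-1.]);Rt=np.c_[x,np.cross(z,x),z]
        out.append(np.degrees(Rn.from_matrix(R.T@Rt).as_rotvec()))
    d=R.T@(np.array(pos)-st["tool_pos"])/1000
    print("shift",np.round(d,4),"rot",[np.round(o,2) for o in out])
def show(st):
    R=Rn.from_euler("xyz",st["tool_rot"]).as_matrix()
    print("t",round(st["clock"],2),"pos",np.round(st["tool_pos"],1),"toolx",np.round(R[:,0],3),"tooly",np.round(R[:,1],3),"z yaw",round(np.degrees(np.arctan2(R[1,2],R[0,2])),2),"J",np.round(st["joint_positions"],2),"F",np.round(st["ft_force"],1),"op",round(st["opening"],3))
E
python3 - <<'E'
from fit import *
np.set_printoptions(suppress=True,precision=2)
from plant import ctrl
st=ctrl.state();show(st)
q,qb,qs=pickle.load(open("q0.pkl","rb"))
go(st,[qb[0],qb[1],150],qb[2])
go(st,[qb[0],qb[1],150],q[2])
print(l2w(q,[78,63,8]),l2w(qs,[0,37,65]))
E
```

```text
t 0.15 pos [180.4 571.7 183.8] toolx [-0. -0. -1.] tooly [-0.95  0.3   0.  ] z yaw 72.48 J [ 1.18  0.13  1.49  0.    1.52 -0.09] F [ 0.1  0.1 -0.3] op 0.999
shift [ 0.03 -0.4  -0.21] rot [array([25.34, -0.08,  0.01]), array([-154.66,   -0.02,   -0.11])]
shift [ 0.03 -0.4  -0.21] rot [array([58.47, -0.08,  0.04]), array([-121.53,   -0.04,   -0.09])]
[[574.55 361.32   8.  ]] [[ 528.29 -225.42   65.  ]]
```

Request:
move_arm(
  motion=[
    [[0.001, -0.02, -0.01, 1, 0, 0, 1], [0.004, -0.06, -0.03, 4, 0, 0, 1], [0.007, -0.1, -0.055, 7, 0, 0, 1], [0.01, -0.15, -0.08, 10, 0, 0, 1], [0.013, -0.2, -0.105, 13, 0, 0, 1], [0.016, -0.25, -0.13, 16, 0, 0, 1], [0.019, -0.3, -0.157, 19, 0, 0, 1], [0.022, -0.35, -0.183, 22, 0, 0, 1], [0.024, -0.385, -0.2, 24.5, 0, 0, 1], [0.024, -0.4, -0.208, 25.3, 0, 0, 1]],
  ],
)

```text
clock: 1.15
tool_pos: [500.7, 250.3, 159.6]
tool_rot: [-2.776, 1.569, -1.956]
ft_force: [0.2, 0.4, 0.9]
opening: 0.999
```

```bash
python3 - <<'E'
from fit import *
from plant import ctrl
st=ctrl.state();show(st)
p=ctrl.grab_frame("wrist");p["st"]=st
pickle.dump(p,open("w1.pkl","wb"))
q,qb,qs=pickle.load(open("q0.pkl","rb"))
go(st,[qb[0],qb[1],28],qb[2])
im=p["frame"].copy()
for qq,P in [(q,[(-120,-135,8),(120,-135,8),(120,135,8),(-120,135,8)]),(q,[(-120,-135,23),(120,-135,23),(120,135,23),(-120,135,23)]),(qb,[(30,-60,58),(-30,-60,58),(-30,60,58),(30,60,58)])]:
    cv2.polylines(im,[np.round(proj(p,l2w(qq,P),st)*16).astype(int).reshape(-1,1,2)],True,(255,0,0),1,shift=4)
cv2.imwrite("pics/w1.png",cv2.resize(im[:,:,::-1],(800,600)))
E
```

```text
t 1.15 pos [500.7 250.3 159.6] toolx [-0.001 -0.002 -1.   ] tooly [-0.731  0.682 -0.001] z yaw 47.0 J [ 0.37  0.04  1.63 -0.    1.47 -0.45] F [0.2 0.4 0.9] op 0.999
shift [ 0.1316  0.0036 -0.002 ] rot [array([-0.14, -0.11,  0.04]), array([1.7986e+02, 7.0000e-02, 1.7000e-01])]
```

View pics/w1.png

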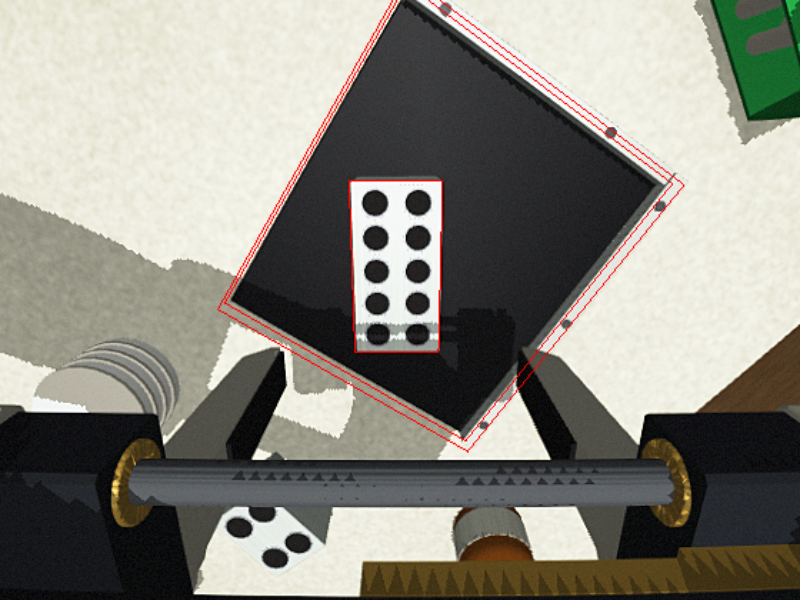

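```bash
python3 - <<'E'
from fit import *
p=pickle.load(open("w1.pkl","rb"));im=p["frame"][:,:,::-1]
a=[cv2.resize(im[y:y+50,x:x+65],None,fx=6,fy=6,interpolation=cv2.INTER_CUBIC) for x,y in [(425,100),(300,270),(140,185),(380,0)]]
cv2.imwrite("pics/z1.png",np.vstack([np.hstack(a[:2]),np.hstack(a[2:])]))
E
```

```text
(no output)
```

View pics/z1.png

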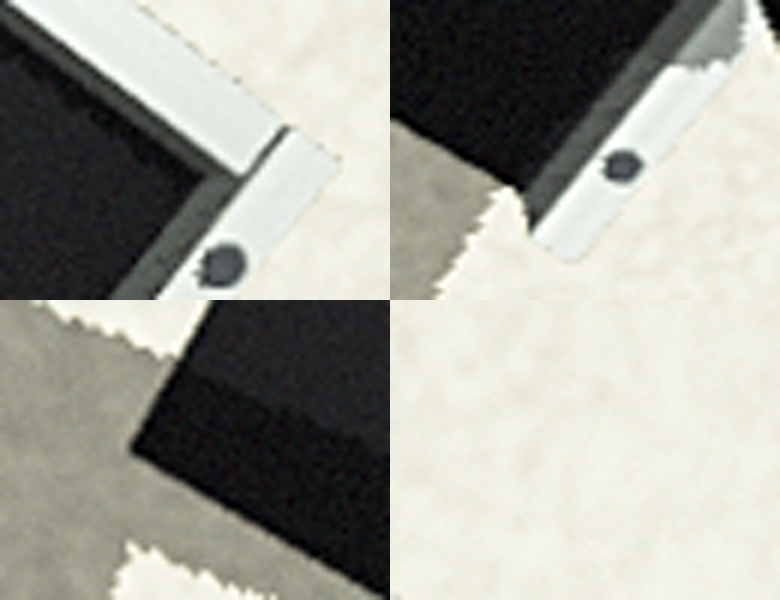

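```bash
python3 - <<'E'
from fit import *
np.set_printoptions(suppress=True,precision=3)
p=pickle.load(open("w1.pkl","rb"));st=p["st"]
q,qb,qs=pickle.load(open("q0.pkl","rb"))
f=lambda o,u,v:((u+.5)/6-.5+o[0],(v+.5)/6-.5+o[1])
A,B,C=(425,100),(300,270),(140,185)
X=[(108,123,23),(108,123,8),(108,-135,23),(108,-135,8),(-120,-135,8)]
uv=[f(A,240,178),f(A,203,180),f(B,140,232),f(B,132,192),f(C,131,150)]
q2,r=fit(p,X,uv,q,st);print(q2,np.degrees(q2[2]),r)
k=np.array([(350,181),(441,181),(438,352),(356,352)])*.7
q3,r=fit(p,[(-30,60,58),(30,60,58),(30,-60,58),(-30,-60,58)],k,qb,st);print(q3,np.degrees(q3[2]),r)
pickle.dump((q2,q3,qs),open("q1.pkl","wb"))
s=l2w(q2,[78,63,8])[0];print(s)
go(st,[q3[0],q3[1],28],q3[2])
E
```

```text
[514.869 285.881   0.247] 14.160417026623211 [[ 1.542  0.247]
 [ 0.127 -1.243]
 [-0.216  1.   ]
 [-0.332  0.475]
 [-1.321  0.364]]
[497.266 251.037   0.826] 47.30212008824463 [[-0.855  0.156]
 [ 0.975 -0.165]
 [ 0.436 -0.054]
 [-0.572  0.164]]
[575.087 366.049   8.   ]
shift [ 0.132  0.003 -0.002] rot [array([-0.3 , -0.11,  0.04]), array([179.7 ,   0.07,   0.17])]
```

Request:
move_arm(
  motion=[
    [[0.02, 0.003, -0.002, -0.3, 0, 0, 1], [0.055, 0.003, -0.002, -0.3, 0, 0, 1], [0.095, 0.003, -0.002, -0.3, 0, 0, 1], [0.125, 0.003, -0.002, -0.3, 0, 0, 1], [0.131, 0.003, -0.002, -0.3, 0, 0, 1], [0.131, 0.003, -0.002, -0.3, 0, 0, 1], [0.131, 0.003, -0.002, -0.3, 0, 0, 0.6], [0.131, 0.003, -0.002, -0.3, 0, 0, 0.6], [0.131, 0.003, -0.002, -0.3, 0, 0, 0.6], [0.131, 0.003, -0.002, -0.3, 0, 0, 0.6]],
  ],
  grip_force=15,
)

```text
clock: 2.2
tool_pos: [501.0, 247.2, 29.6]
tool_rot: [-1.751, 1.566, -0.928]
ft_force: [0.3, 0.0, -0.3]
opening: 0.702
```

```bash
python3 - <<'E'
from fit import *
from plant import ctrl
st=ctrl.state();show(st)
E
```

```text
t 2.2 pos [501.  247.2  29.6] toolx [ 0.003 -0.003 -1.   ] tooly [-0.733  0.68  -0.004] z yaw 47.17 J [ 0.37  0.15  1.76 -0.    1.23 -0.45] F [ 0.3  0.  -0.3] op 0.702
```

Request:
move_arm(
  motion=[
    [[0.001, 0.005, 0, 0, 0, 0, 0.7], [0.001, 0.005, 0, 0, 0, 0, 0.7], [0.001, 0.005, 0, 0, 0, 0, 0.55], [0.001, 0.005, 0, 0, 0, 0, 0.5], [0.001, 0.005, 0, 0, 0, 0, 0.5], [0.001, 0.005, 0, 0, 0, 0, 0.5]],
  ],
  grip_force=15,
)

```text
clock: 2.8
tool_pos: [497.4, 250.5, 28.5]
tool_rot: [-1.757, 1.566, -0.934]
ft_force: [0.1, 0.3, -0.1]
opening: 0.501
```

```bash
python3 - <<'E'
from fit import *
from plant import ctrl
st=ctrl.state();show(st)
q,qb,qs=pickle.load(open("q1.pkl","rb"))
go(st,[*l2w(q,[68,48,8])[0][:2],29],q[2])
go(st,[*l2w(q,[10,-10,8])[0][:2],29],q[2])
E
```

```text
t 2.8 pos [497.4 250.5  28.5] toolx [ 0.003 -0.003 -1.   ] tooly [-0.733  0.68  -0.004] z yaw 47.16 J [ 0.38  0.15  1.77 -0.    1.23 -0.44] F [ 0.1  0.3 -0.1] op 0.501
shift [-0.0006  0.0145  0.121 ] rot [array([3.3e+01, 3.0e-02, 2.5e-01]), array([-1.47e+02, -3.30e-01,  3.00e-02])]
shift [-0.0005 -0.0026  0.0408] rot [array([3.3e+01, 3.0e-02, 2.5e-01]), array([-1.47e+02, -3.30e-01,  3.00e-02])]
```

```bash
python3 - <<'E'
from fit import *
from plant import ctrl
p=ctrl.grab_frame("wrist");t=ctrl.grab_frame("side")
cv2.imwrite("pics/w2.png",p["frame"][:,:,::-1])
cv2.imwrite("pics/s2.png",cv2.resize(t["frame"][120:240,150:310,::-1],None,fx=5,fy=5))
E
```

```text
(no output)
```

View pics/w2.png

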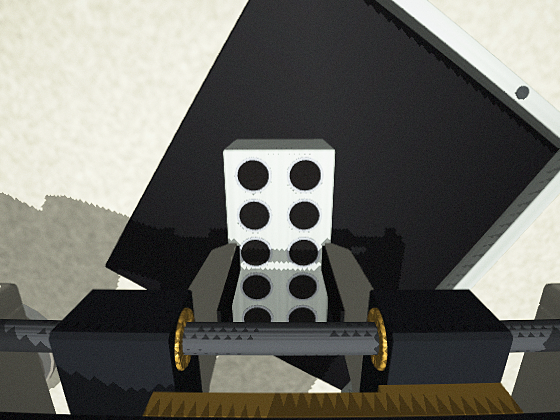

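View pics/s2.png

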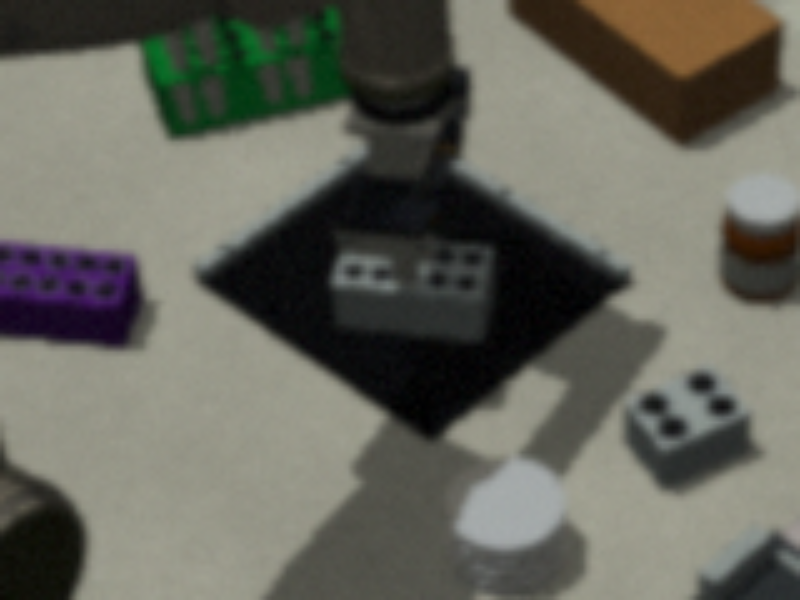

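Request:
move_arm(
  motion=[
    [[0, 0, 0, 0, 0, 0, 0.3], [0, 0, 0, 0, 0, 0, 0.3]],
  ],
  grip_force=15,
)

```text
clock: 3.1
tool_pos: [497.4, 250.4, 28.5]
tool_rot: [-1.76, 1.566, -0.937]
ft_force: [0.0, -0.4, -0.1]
opening: 0.377
```

Request:
move_arm(
  motion=[
    [[0, 0, 0, 0, 0, 0, 0.3], [0, 0, 0, 0, 0, 0, 0.2], [0, 0, 0, 0, 0, 0, 0.2]],
  ],
  grip_force=15,
)

```text
clock: 3.4
tool_pos: [497.4, 250.4, 28.5]
tool_rot: [-1.76, 1.566, -0.937]
ft_force: [-0.0, -0.7, 0.5]
opening: 0.21
```

```bash
python3 - <<'E'
from fit import *
from plant import ctrl
st=ctrl.state();show(st)
p=ctrl.grab_frame("wrist")
cv2.imwrite("pics/w3.png",p["frame"][:,:,::-1])
E
```

```text
t 3.4 pos [497.4 250.4  28.5] toolx [ 0.003 -0.003 -1.   ] tooly [-0.733  0.68  -0.004] z yaw 47.15 J [ 0.38  0.15  1.77 -0.    1.23 -0.44] F [-0.  -0.7  0.5] op 0.21
```

View pics/w3.png

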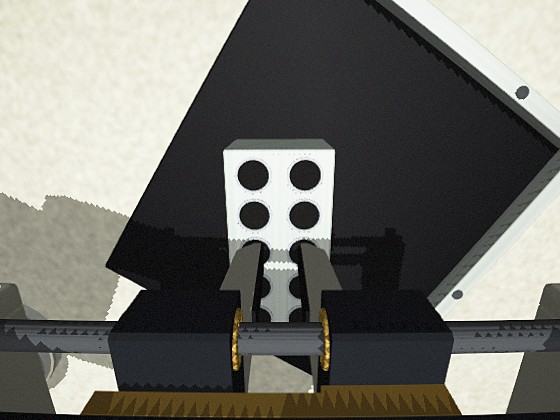

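```bash
python3 - <<'E'
from fit import *
np.set_printoptions(suppress=True,precision=1)
from plant import ctrl
st=ctrl.state()
p=ctrl.grab_frame("wrist");p["st"]=st
pickle.dump(p,open("w3.pkl","wb"))
q,qb,qs=pickle.load(open("q1.pkl","rb"))
print(proj(p,l2w(qb,[(-30,60,58),(30,60,58),(30,-60,58),(-30,-60,58),(-30,60,8)]),st))
print(proj(p,[st["tool_pos"]],st), proj(p,l2w(q,[(108,123,23),(-120,-135,8)]),st))
t=ctrl.grab_frame("top");s=ctrl.grab_frame("side")
cv2.imwrite("pics/t3.png",cv2.resize(t["frame"][120:300,100:340,::-1],None,fx=3,fy=3))
cv2.imwrite("pics/s3.png",s["frame"][:,:,::-1])
E
```

```text
[[221.8 149.9]
 [335.4 149.7]
 [325.8 336.7]
 [232.8 336.8]
 [234.6 139.2]]
[[278.6 233.7]] [[576.9 151.3]
 [103.2 266.5]]
```

View pics/t3.png

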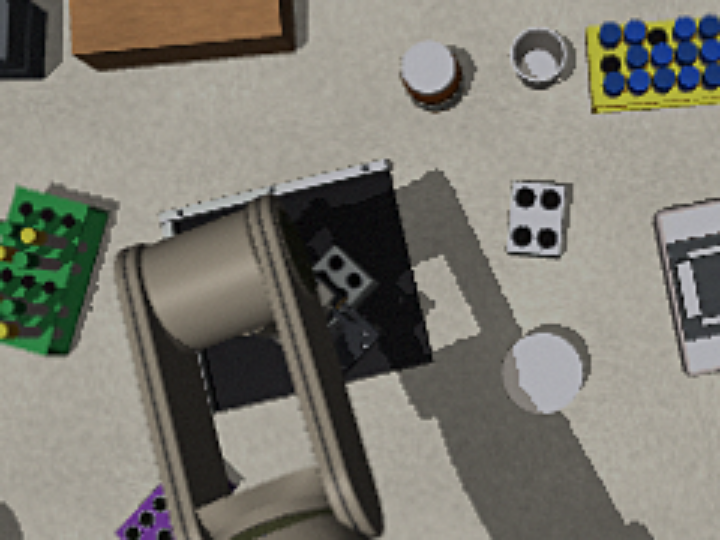

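View pics/s3.png

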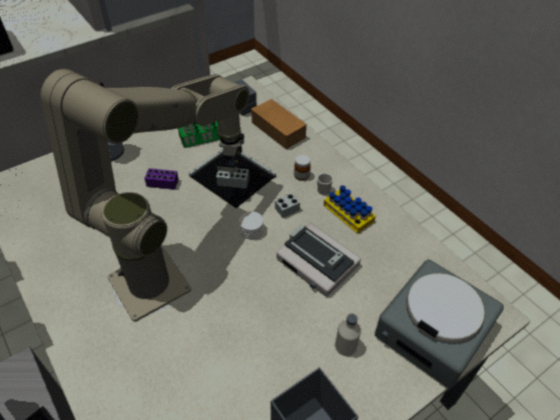

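```bash
python3 - <<'E'
from fit import *
np.set_printoptions(suppress=True,precision=1)
from plant import ctrl
st=ctrl.state()
s=pickle.load(open("side0.pkl","rb"))
R=Rn.from_euler("xyz",st["tool_rot"]).as_matrix()
for a in (0,-20,-36,-65): print(a,proj(s,[st["tool_pos"]+R[:,0]*a],st))
im=cv2.imread("pics/s3.png")
cv2.imwrite("pics/s3c.png",cv2.resize(im[110:210,180:290],None,fx=6,fy=6,interpolation=cv2.INTER_CUBIC))
im=cv2.imread("pics/side0.png")
cv2.imwrite("pics/s0c.png",cv2.resize(im[60:190,80:220],None,fx=5,fy=5,interpolation=cv2.INTER_CUBIC))
import numpy as np
tp=np.array([180.4,571.7,183.8])
for a in (0,20,36,65,84): print(a,(proj(s,[tp+[0,0,a]])-[80,60])*5)
E
```

```text
0 [[232.  177.8]]
-20 [[231.7 174.3]]
-36 [[231.5 171.4]]
-65 [[231.  166.2]]
0 [[188.  370.8]]
20 [[182.3 350.9]]
36 [[177.6 334.9]]
65 [[169.  305.2]]
84 [[163.3 285.4]]
```

View pics/s3c.png

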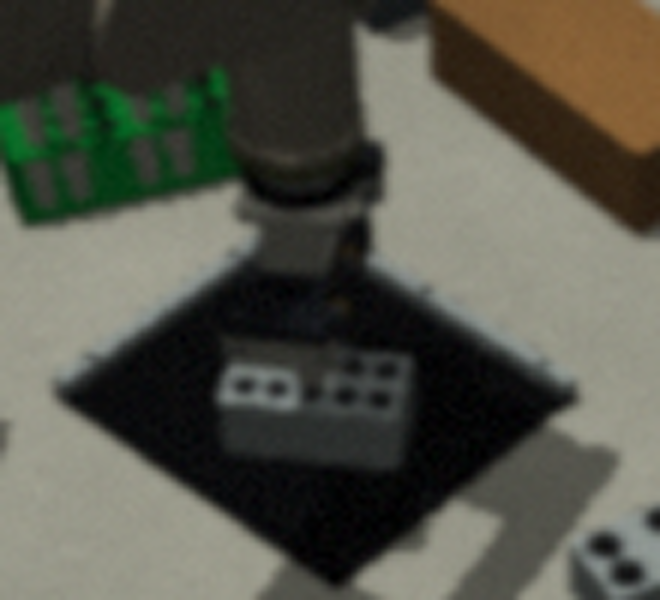

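View pics/s0c.png

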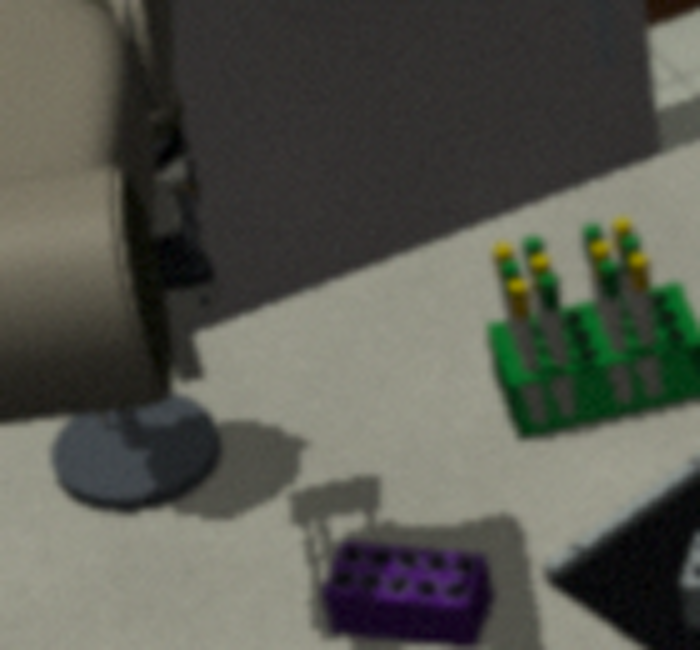

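```bash
python3 - <<'E'
from fit import *
np.set_printoptions(suppress=True,precision=1)
s=pickle.load(open("side0.pkl","rb"))
tp=np.array([180.4,571.7,183.8]);z=np.array([np.cos(1.265),np.sin(1.265),0]);y=np.array([-.95,.3,0])
for a in (0,20,36): 
  for w in(-46,-64,46,64): print(a,w,(proj(s,[tp+[0,0,a]+w*z+7*y,tp+[0,0,a]+w*z-7*y])-[80,60]).ravel()*5)
w=pickle.load(open("w1.pkl","rb"));print(w["frame"][230:262:4,190:206:3].tolist()[:1])
im=w["frame"][:,:,::-1];cv2.imwrite("pics/w1f.png",cv2.resize(im[200:420,120:440],(800,550),interpolation=cv2.INTER_CUBIC))
E
```

```text
0 -46 [185.2 409.7 203.7 406.3]
0 -64 [187.7 424.6 206.3 421.1]
0 46 [172.8 336.2 190.8 332.9]
0 64 [170.5 322.3 188.3 319.1]
20 -46 [179.4 389.9 197.9 386.5]
20 -64 [181.9 404.8 200.5 401.3]
20 46 [167.1 316.3 185.1 313.1]
20 64 [164.7 302.4 182.7 299.3]
36 -46 [174.6 373.8 193.3 370.4]
36 -64 [177.1 388.7 195.9 385.2]
36 46 [162.4 300.3 180.5 297.1]
36 64 [160.  286.4 178.1 283.2]
[[[153, 154, 134], [171, 170, 154], [88, 89, 78], [13, 10, 15], [21, 24, 27], [21, 21, 27]]]
```

View pics/w1f.png

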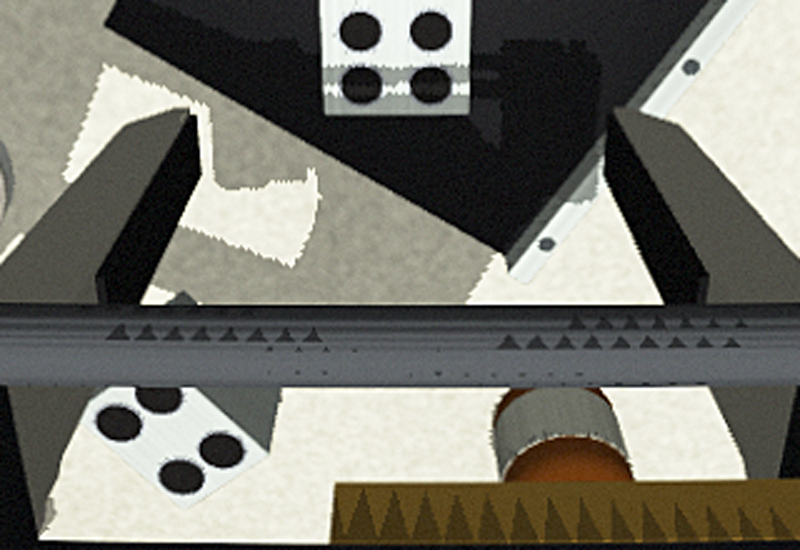

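Request:
move_arm(
  motion=[
    [[0, 0, 0, 0, 0, 0, 1], [0, 0, 0, 0, 0, 0, 1], [0, 0, 0, 0, 0, 0, 1], [0, 0, 0, 0, 0, 0, 1], [0, 0, 0, 0, 0, 0, 1], [0, 0, 0, 0, 0, 0, 1], [0, 0, 0, 0, 0, 0, 1]],
  ],
)

```text
clock: 4.3
tool_pos: [497.4, 250.5, 28.5]
tool_rot: [-1.756, 1.566, -0.933]
ft_force: [0.3, 0.2, -0.2]
opening: 0.755
```

Request:
move_arm(
  motion=[
    [[0.004, 0, 0, 0, 0, 0, 1], [0.011, 0, 0, 0, 0, 0, 1], [0.018, 0, 0, 0, 0, 0, 1], [0.025, 0, 0, 0, 0, 0, 1], [0.03, 0, 0, 0, 0, 0, 1], [0.03, 0, 0, 0, 0, 0, 0.5], [0.03, 0, 0, 0, 0, 0, 0.5], [0.03, 0, 0, 0, 0, 0, 0.5], [0.03, 0, 0, 0, 0, 0, 0.5], [0.03, 0, 0, 0, 0, 0, 0.5]],
  ],
  grip_force=15,
)

```text
clock: 5.3
tool_pos: [497.6, 250.3, -1.1]
tool_rot: [-1.736, 1.566, -0.913]
ft_force: [-0.9, -1.1, 2.0]
opening: 0.644
```

```bash
python3 - <<'E'
from fit import *
from plant import ctrl
st=ctrl.state();show(st)
p=ctrl.grab_frame("wrist")
cv2.imwrite("pics/w4.png",p["frame"][:,:,::-1])
E
```

```text
t 5.3 pos [497.6 250.3  -1.1] toolx [ 0.003 -0.004 -1.   ] tooly [-0.733  0.68  -0.004] z yaw 47.16 J [ 0.38  0.18  1.78 -0.    1.17 -0.44] F [-0.9 -1.1  2. ] op 0.644
```

View pics/w4.png

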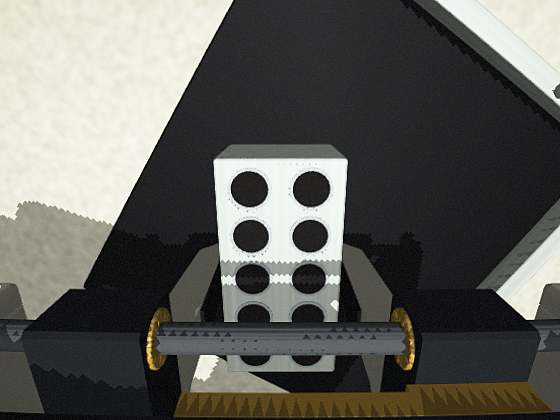

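```bash
python3 - <<'E'
from fit import *
from plant import ctrl
st=ctrl.state()
q,qb,qs=pickle.load(open("q1.pkl","rb"))
go(st,[*l2w(q,[70,55,8])[0][:2],st["tool_pos"][2]],q[2])
R=Rn.from_euler("xyz",st["tool_rot"]).as_matrix()
print(R)
E
```

```text
shift [-0.0002  0.0195  0.1265] rot [array([3.3e+01, 3.0e-02, 2.6e-01]), array([-1.47e+02, -3.40e-01,  4.00e-02])]
[[ 2.72782733e-03 -7.33223147e-01  6.79982629e-01]
 [-3.59804012e-03  6.79973561e-01  7.33227803e-01]
 [-9.99989806e-01 -4.44672362e-03 -7.83315839e-04]]
```

Request:
move_arm(
  motion=[
    [[0, 0.001, 0.007, 2, 0, 0, 0.5], [0, 0.003, 0.02, 6, 0, 0, 0.5], [0, 0.005, 0.036, 10, 0, 0, 0.5], [0, 0.008, 0.053, 14, 0, 0, 0.5], [0, 0.011, 0.07, 19, 0, 0, 0.5], [0, 0.013, 0.087, 24, 0, 0, 0.5], [0, 0.016, 0.103, 28, 0, 0, 0.5], [0, 0.018, 0.117, 31, 0, 0.1, 0.5], [0, 0.0195, 0.125, 33, 0, 0.2, 0.5], [0, 0.0195, 0.1265, 33, 0, 0.2, 0.5]],
  ],
  grip_force=20,
)

```text
clock: 6.35
tool_pos: [569.3, 356.4, -1.2]
tool_rot: [-1.693, 1.569, -1.447]
ft_force: [-4.7, -3.3, 6.4]
opening: 0.645
```

```bash
python3 - <<'E'
from fit import *
from plant import ctrl
st=ctrl.state();show(st)
p=ctrl.grab_frame("wrist");p["st"]=st;pickle.dump(p,open("w5.pkl","wb"))
cv2.imwrite("pics/w5.png",cv2.resize(p["frame"][:,:,::-1],(800,600)))
t=ctrl.grab_frame("side")
cv2.imwrite("pics/s5.png",cv2.resize(t["frame"][110:230,150:310,::-1],None,fx=5,fy=5,interpolation=cv2.INTER_CUBIC))
E
```

```text
t 6.35 pos [569.3 356.4  -1.2] toolx [ 0.    -0.001 -1.   ] tooly [-0.244  0.97  -0.001] z yaw 14.13 J [ 0.48  0.47  1.43 -0.    1.24  0.24] F [-4.7 -3.3  6.4] op 0.645
```

View pics/w5.png

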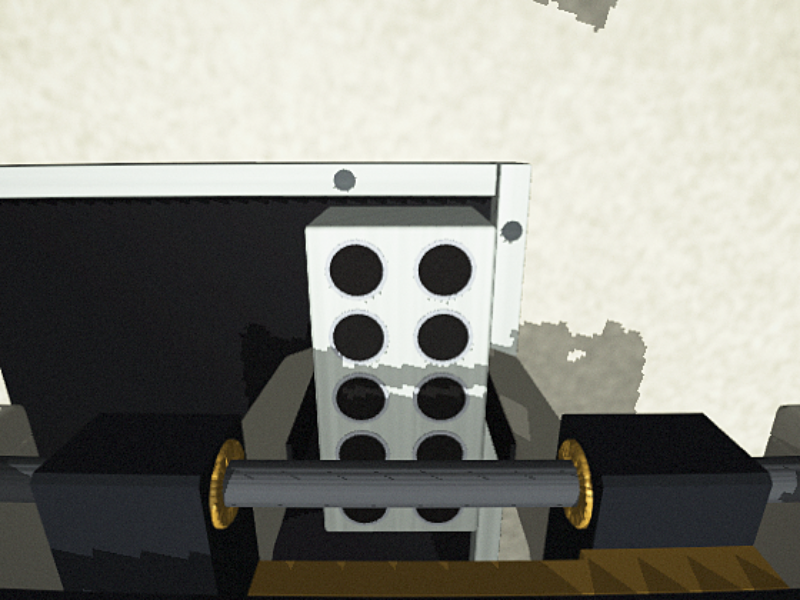

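View pics/s5.png

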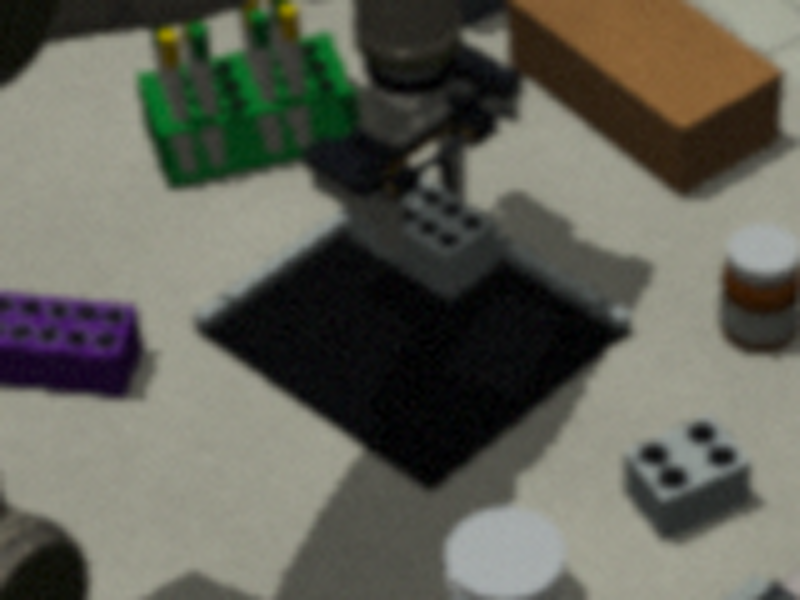

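Request:
move_arm(
  motion=[
    [[0, 0.002, 0, 0, 0, 0, 0.5], [0, 0.004, 0, 0, 0, 0, 0.5], [0, 0.006, 0, 0, 0, 0, 0.5], [0, 0.007, 0, 0, 0, 0, 0.5]],
  ],
  grip_force=15,
)

```text
clock: 6.85
tool_pos: [568.0, 361.7, -1.1]
tool_rot: [-1.434, 1.568, -1.187]
ft_force: [2.0, -12.6, 4.9]
opening: 0.649
```

Request:
move_arm(
  motion=[
    [[0, 0.001, 0, 0, 0, 0, 0.5], [0, 0.002, 0, 0, 0, 0, 0.5], [0, 0.003, 0, 0, 0, 0, 0.5]],
  ],
)

```text
clock: 7.15
tool_pos: [567.8, 361.7, -1.2]
tool_rot: [-1.63, 1.564, -1.383]
ft_force: [1.3, -17.8, 6.5]
opening: 0.643
```

Request:
move_arm(
  motion=[
    [[0, 0.0003, 0.002, 0, 0, 0, 0.5], [0, 0.0003, 0.004, 0, 0, 0, 0.5], [0, 0.0003, 0.005, 0, 0, 0, 0.5], [0, 0.0003, 0.006, 0, 0, 0, 0.5], [0, 0.0003, 0.007, 0, 0, 0, 0.5]],
  ],
)

```text
clock: 7.65
tool_pos: [572.4, 362.7, -1.1]
tool_rot: [-2.096, 1.561, -1.848]
ft_force: [-9.9, -9.0, 11.2]
opening: 0.643
```

```bash
python3 - <<'E'
from fit import *
from plant import ctrl
st=ctrl.state();show(st)
p=ctrl.grab_frame("wrist");p["st"]=st;pickle.dump(p,open("w6.pkl","wb"))
cv2.imwrite("pics/w6.png",cv2.resize(p["frame"][100:400,150:450,::-1],(600,600),interpolation=cv2.INTER_CUBIC))
E
```

```text
t 7.65 pos [572.4 362.7  -1.1] toolx [-0.003 -0.009 -1.   ] tooly [-0.245  0.97  -0.008] z yaw 14.17 J [ 0.49  0.49  1.4  -0.01  1.26  0.25] F [-9.9 -9.  11.2] op 0.643
```

View pics/w6.png

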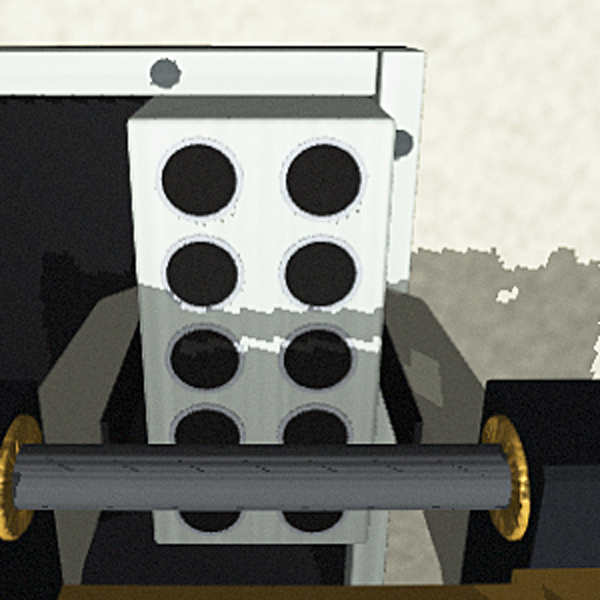

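Request:
move_arm(
  motion=[
    [[0, 0.0005, 0.002, 0, 0, 0, 0.5], [0, 0.0005, 0.003, 0, 0, 0, 0.5], [0, 0.0005, 0.004, 0, 0, 0, 0.5]],
  ],
)

```text
clock: 8.0
tool_pos: [574.4, 363.2, -1.0]
tool_rot: [-2.317, 1.558, -2.069]
ft_force: [-10.9, -9.7, 10.8]
opening: 0.643
```

```bash
python3 - <<'E'
from fit import *
from plant import ctrl
st=ctrl.state();show(st)
q,qb,qs=pickle.load(open("q1.pkl","rb"))
d=st["tool_pos"][:2]-q[:2];c,s=np.cos(q[2]),np.sin(q[2]);print(d@[c,s],d@[-s,c])
F=st["ft_force"][:2];print("F local",F@[c,s],F@[-s,c],st["ft_torque"])
E
```

```text
t 8.0 pos [574.4 363.2  -1. ] toolx [-0.006 -0.012 -1.   ] tooly [-0.245  0.969 -0.01 ] z yaw 14.18 J [ 0.49  0.5   1.39 -0.01  1.26  0.25] F [-10.9  -9.7  10.8] op 0.643
76.62022290456362 60.37689605996922
F local -12.915501737513154 -6.759254718011391 [-1.6466373   2.04000803  0.0912783 ]
```

Request:
move_arm(
  motion=[
    [[0, 0, 0.002, 0, 0, 0, 0.5], [0, 0, 0.003, 0, 0, 0, 0.5], [0, 0, 0.004, 0, 0, 0, 0.5]],
  ],
)

```text
clock: 8.3
tool_pos: [574.1, 363.1, -1.2]
tool_rot: [-2.588, 1.55, -2.339]
ft_force: [-21.1, -11.4, 17.2]
opening: 0.644
```

```bash
python3 - <<'E'
from fit import *
from plant import ctrl
st=ctrl.state();show(st)
q,qb,qs=pickle.load(open("q1.pkl","rb"))
d=st["tool_pos"][:2]-q[:2];c,s=np.cos(q[2]),np.sin(q[2]);print(d@[c,s],d@[-s,c])
F=st["ft_force"][:2];print("F local",F@[c,s],F@[-s,c],st["ft_torque"])
p=ctrl.grab_frame("wrist");p["st"]=st;pickle.dump(p,open("w7.pkl","wb"))
cv2.imwrite("pics/w7.png",cv2.resize(p["frame"][100:400,150:450,::-1],(600,600),interpolation=cv2.INTER_CUBIC))
E
```

```text
t 8.3 pos [574.1 363.1  -1.2] toolx [-0.014 -0.015 -1.   ] tooly [-0.246  0.969 -0.011] z yaw 14.22 J [ 0.49  0.51  1.38 -0.01  1.27  0.25] F [-21.1 -11.4  17.2] op 0.644
76.34812076815633 60.37367453665973
F local -23.19803394729142 -5.872636457984679 [-1.93042149  3.87208539  0.08505381]
```

View pics/w7.png

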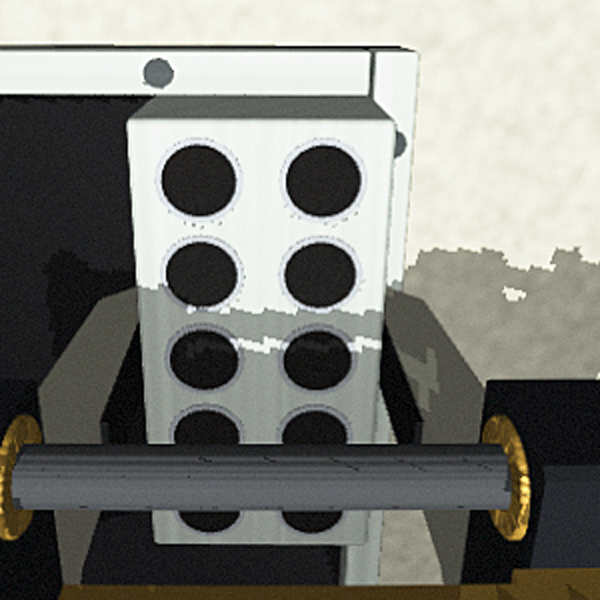

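```bash
python3 - <<'E'
from fit import *
from plant import ctrl
st=ctrl.state()
go(st,st["tool_pos"]+[0,0,0],np.radians(14.17))
go(st,st["tool_pos"]+[0,0,90],np.radians(14.17))
E
```

```text
shift [0. 0. 0.] rot [array([ 0.06, -1.  ,  0.61]), array([-179.93,   -0.96,   -1.57])]
shift [-0.09   -0.001  -0.0016] rot [array([ 0.06, -1.  ,  0.61]), array([-179.93,   -0.96,   -1.57])]
```

Request:
move_arm(
  motion=[
    [[0, 0, -0.0005, 0, -0.5, 0.3, 0.5], [0, 0, -0.0005, 0, -1, 0.6, 0.5], [0, 0, 0, 0, -1, 0.6, 1], [0, 0, 0, 0, -1, 0.6, 1], [0, 0, 0, 0, -1, 0.6, 1], [0, 0, 0, 0, -1, 0.6, 1], [-0.02, 0, 0, 0, -1, 0.6, 1], [-0.05, -0.001, -0.001, 0, -1, 0.6, 1], [-0.08, -0.001, -0.0015, 0, -1, 0.6, 1], [-0.09, -0.001, -0.0015, 0, -1, 0.6, 1]],
  ],
)

```text
clock: 9.35
tool_pos: [576.4, 364.4, 93.1]
tool_rot: [0.22, 1.565, 0.468]
ft_force: [0.4, -0.3, 0.7]
opening: 1.003
```

```bash
python3 - <<'E'
from fit import *
from plant import ctrl
st=ctrl.state();show(st)
p=ctrl.grab_frame("wrist");p["st"]=st;pickle.dump(p,open("w8.pkl","wb"))
cv2.imwrite("pics/w8.png",cv2.resize(p["frame"][:,:,::-1],(800,600),interpolation=cv2.INTER_CUBIC))
im=p["frame"][:,:,::-1]
E
```

```text
t 9.35 pos [576.4 364.4  93.1] toolx [ 0.005  0.003 -1.   ] tooly [-0.246  0.969  0.001] z yaw 14.23 J [ 0.49  0.4   1.34 -0.    1.4   0.24] F [ 0.4 -0.3  0.7] op 1.003
```

View pics/w8.png

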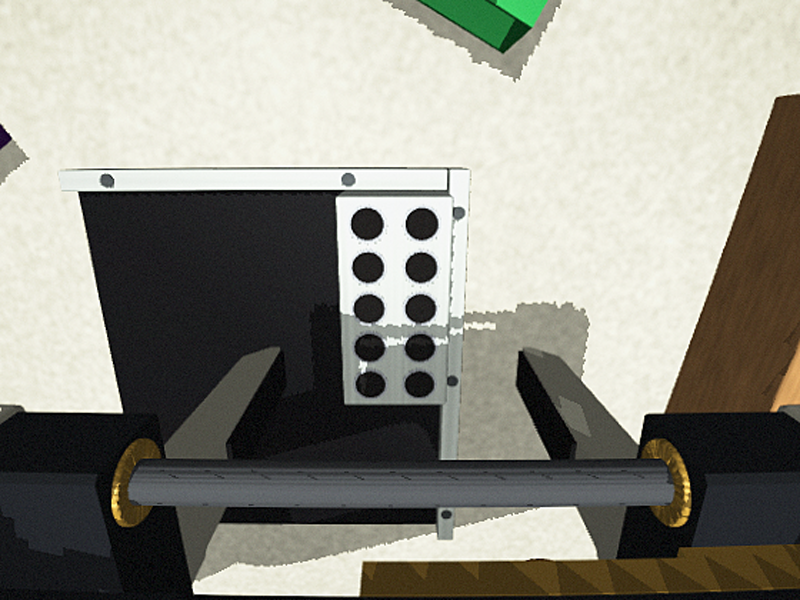

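```bash
python3 - <<'E'
from fit import *
np.set_printoptions(suppress=True,precision=2)
from plant import ctrl
p=pickle.load(open("w8.pkl","rb"));st=p["st"]
q,qb,qs=pickle.load(open("q1.pkl","rb"))
im=p["frame"][:,:,::-1]
cv2.imwrite("pics/w8z.png",cv2.resize(im[110:290,225:345],None,fx=5,fy=5,interpolation=cv2.INTER_CUBIC)[:600])
cv2.imwrite("pics/w8y.png",cv2.resize(im[220:390,225:345],None,fx=5,fy=5,interpolation=cv2.INTER_CUBIC)[:600])
E
```

```text
(no output)
```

View pics/w8z.png

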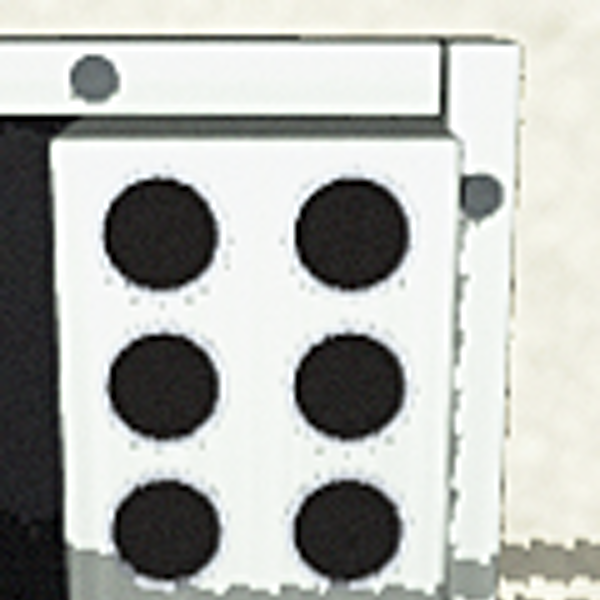

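View pics/w8y.png

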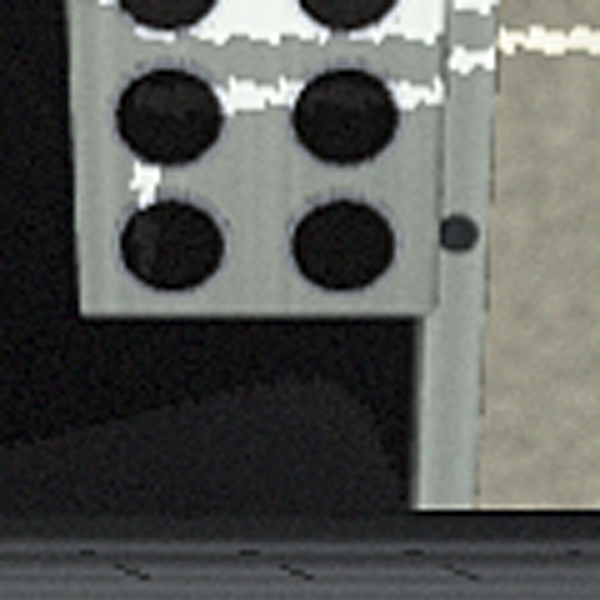

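```bash
python3 - <<'E'
from fit import *
np.set_printoptions(suppress=True,precision=2)
from plant import ctrl
p=pickle.load(open("w8.pkl","rb"));st=p["st"]
q,qb,qs=pickle.load(open("q1.pkl","rb"))
f=lambda o,u,v:((u+.5)/5-.5+o[0],(v+.5)/5-.5+o[1])
uv=[f((225,110),50,138),f((225,110),462,138),f((225,220),437,318),f((225,220),80,316)]
k,r=fit(p,[(-30,60,58),(30,60,58),(30,-60,58),(-30,-60,58)],uv,[575,365,.247],st);print(k,np.degrees(k[2]),r.ravel())
# fence: inner top line of short fence, end of long fence
uvb=[f((225,110),442,117),f((225,220),414,510)]
print(l2w(q,[(108,123,23),(108,-135,23)]),ray_to_z(p,uvb,23,st))
c,s=np.cos(k[2]),np.sin(k[2])
for P in ray_to_z(p,uvb,23,st):
    d=P[:2]-k[:2];print("fence pts in block frame",d@[c,s],d@[-s,c])
st=ctrl.state()
go(st,[*l2w(k,(-56,-2,0))[0][:2],60],k[2])
go(st,[*l2w(k,(-56,-2,0))[0][:2],-11],k[2])
pickle.dump((k,qs),open("q2.pkl","wb"))
E
```

```text
[574.28 365.12   0.25] 14.178596355158211 [-0.39 -0.29  0.48 -0.24  0.26  0.12 -0.36  0.66]
[[589.5  431.56  23.  ]
 [652.61 181.4   23.  ]] [[589.11 430.5   23.  ]
 [634.77 251.41  23.  ]]
fence pts in block frame 30.401095748712557 59.7517362638484
fence pts in block frame 30.791998916767835 -125.0712093214409
shift [ 0.03 -0.   -0.06] rot [array([ 0.05,  0.37, -0.08]), array([-179.95,    0.13,    0.58])]
shift [ 0.1  -0.   -0.06] rot [array([ 0.05,  0.37, -0.08]), array([-179.95,    0.13,    0.58])]
```

Request:
move_arm(
  motion=[
    [[0, 0, -0.03, 0, 0.3, 0, 0], [0, 0, -0.058, 0, 0.3, 0, 0], [0, 0, -0.058, 0, 0.3, 0, 0], [0, 0, -0.058, 0, 0.3, 0, 0], [0.02, 0, -0.058, 0, 0.3, 0, 0], [0.03, 0, -0.058, 0, 0.3, 0, 0], [0.03, 0, -0.058, 0, 0.3, 0, 0], [0.03, 0, -0.058, 0, 0.3, 0, 0], [0.03, 0, -0.058, 0, 0.3, 0, 0], [0.03, 0, -0.058, 0, 0.3, 0, 0]],
  ],
)

```text
clock: 10.4
tool_pos: [521.2, 350.6, 63.9]
tool_rot: [0.625, 1.568, 0.873]
ft_force: [0.5, -0.0, 1.0]
opening: 0.19
```

```bash
cat >> fit.py <<'E'
def loc(k,st):
    d=st["tool_pos"][:2]-k[:2];c,s=np.cos(k[2]),np.sin(k[2]);F=st["ft_force"]
    print("local",round(d@[c,s],2),round(d@[-s,c],2),"Floc",round(F[0]*c+F[1]*s,1),round(-F[0]*s+F[1]*c,1),round(F[2],1))
E
python3 - <<'E'
from fit import *
np.set_printoptions(suppress=True)
from plant import ctrl
st=ctrl.state();show(st);k,qs=pickle.load(open("q2.pkl","rb"));loc(k,st)
go(st,[*l2w(k,(-56,-2,0))[0][:2],-11],k[2])
E
```

```text
t 10.4 pos [521.2 350.6  63.9] toolx [ 0.002  0.002 -1.   ] tooly [-0.246  0.969  0.002] z yaw 14.23 J [0.51 0.29 1.54 0.   1.32 0.26] F [ 0.5 -0.   1. ] op 0.19
local -55.04 -1.09 Floc 0.5 -0.2 1.0
shift [ 0.0749 -0.001  -0.0011] rot [array([ 0.05,  0.14, -0.1 ]), array([-179.95,    0.16,    0.22])]
```

Request:
move_arm(
  motion=[
    [[0.01, 0, -0.001, 0, 0, 0, 0], [0.035, 0, -0.001, 0, 0, 0, 0], [0.06, 0, -0.001, 0, 0, 0, 0], [0.072, 0, -0.001, 0, 0, 0, 0], [0.074, 0, 0.002, 0, 0, 0, 0], [0.074, 0, 0.004, 0, 0, 0, 0], [0.074, 0, 0.006, 0, 0, 0, 0], [0.074, 0, 0.007, 0, 0, 0, 0]],
  ],
)

```text
clock: 11.2
tool_pos: [528.9, 353.0, -8.7]
tool_rot: [0.559, 1.566, 0.808]
ft_force: [-5.4, -1.1, 5.1]
opening: 0.004
```

Request:
move_arm(
  motion=[
    [[0, 0, 0.001, 0, 0, 0, 0], [0, 0, 0.002, 0, 0, 0, 0], [0, 0, 0.003, 0, 0, 0, 0]],
  ],
)

```text
clock: 11.5
tool_pos: [529.9, 353.3, -8.6]
tool_rot: [1.708, 1.569, 1.956]
ft_force: [-15.9, -6.3, 11.5]
opening: 0.003
```

Request:
move_arm(
  motion=[
    [[0, 0, -0.008, 0, 0, 0, 0], [0, -0.02, -0.012, 0, 0, 0, 0], [0, -0.055, -0.012, 0, 0, 0, 0], [0, -0.082, -0.01, 0, 0, 0, 0], [0, -0.086, 0.01, 0, 0, 0, 0], [0, -0.086, 0.035, 0, 0, 0, 0], [0, -0.086, 0.045, 0, 0, 0, 0], [0, -0.08, 0.046, 0, 0, 0, 0], [0, -0.076, 0.046, 0, 0, 0, 0]],
  ],
)

```text
clock: 12.4
tool_pos: [593.1, 291.5, -8.6]
tool_rot: [1.482, 1.569, 1.73]
ft_force: [0.1, -0.1, -0.6]
opening: 0.003
```

```bash
python3 - <<'E'
from fit import *
np.set_printoptions(suppress=True)
from plant import ctrl
st=ctrl.state();show(st);k,qs=pickle.load(open("q2.pkl","rb"));loc(k,st)
E
```

```text
t 12.4 pos [593.1 291.5  -8.6] toolx [-0.     0.002 -1.   ] tooly [-0.246  0.969  0.002] z yaw 14.23 J [0.38 0.45 1.47 0.   1.22 0.13] F [ 0.1 -0.1 -0.6] op 0.003
local 0.17 -76.01 Floc 0.1 -0.1 -0.6
```

Request:
move_arm(
  motion=[
    [[0, 0.003, 0, 0, 0, 0, 0], [0, 0.006, 0, 0, 0, 0, 0], [0, 0.008, 0, 0, 0, 0, 0], [0, 0.009, 0, 0, 0, 0, 0], [0, 0.01, 0, 0, 0, 0, 0]],
  ],
)

```text
clock: 12.9
tool_pos: [590.7, 297.5, -8.6]
tool_rot: [-1.952, 1.567, -1.704]
ft_force: [0.1, -19.0, 5.3]
opening: 0.004
```

Request:
move_arm(
  motion=[
    [[0, 0.001, 0, 0, 0, 0, 0], [0, 0.002, 0, 0, 0, 0, 0], [0, 0.003, 0, 0, 0, 0, 0]],
  ],
)

```text
clock: 13.2
tool_pos: [590.5, 297.2, -8.5]
tool_rot: [-1.805, 1.563, -1.558]
ft_force: [3.6, -18.2, 4.4]
opening: 0.003
```

```bash
python3 - <<'E'
from fit import *
np.set_printoptions(suppress=True)
from plant import ctrl
st=ctrl.state();show(st);k,qs=pickle.load(open("q2.pkl","rb"));loc(k,st)
E
```

```text
t 13.2 pos [590.5 297.2  -8.5] toolx [ 0.    -0.008 -1.   ] tooly [-0.245  0.97  -0.008] z yaw 14.17 J [ 0.39  0.45  1.47 -0.01  1.23  0.15] F [  3.6 -18.2   4.4] op 0.003
local -0.88 -69.84 Floc -1.0 -18.5 4.4
```

Request:
move_arm(
  motion=[
    [[0, -0.01, 0, 0, 0.2, 0.4, 0], [-0.02, -0.012, 0, 0, 0.2, 0.4, 0.2], [-0.06, -0.012, 0, 0, 0.2, 0.4, 0.6], [-0.1, 0, 0.001, 0, 0.2, 0.4, 1], [-0.11, 0.03, 0.001, 0, 0.2, 0.4, 1], [-0.11, 0.06, 0.001, 0, 0.2, 0.4, 1], [-0.11, 0.07, 0.001, 0, 0.2, 0.4, 1], [-0.11, 0.07, 0.001, 0, 0.2, 0.4, 1], [-0.11, 0.07, 0.001, 0, 0.2, 0.4, 1], [-0.11, 0.07, 0.001, 0, 0.2, 0.4, 1]],
  ],
)

```text
clock: 14.2
tool_pos: [574.4, 364.8, 100.2]
tool_rot: [-2.904, 1.564, -2.658]
ft_force: [-1.1, -0.8, 0.2]
opening: 0.729
```

```bash
python3 - <<'E'
from fit import *
np.set_printoptions(suppress=True,precision=4)
from plant import ctrl
st=ctrl.state();show(st);k,qs=pickle.load(open("q2.pkl","rb"));loc(k,st)
go(st,[*k[:2],-3],k[2])
p=ctrl.grab_frame("wrist");p["st"]=st;pickle.dump(p,open("w9.pkl","wb"))
im=p["frame"][:,:,::-1]
cv2.imwrite("pics/w9.png",cv2.resize(im[110:300,215:355],None,fx=4,fy=4,interpolation=cv2.INTER_CUBIC)[:600])
cv2.imwrite("pics/w9y.png",cv2.resize(im[110:390,215:355],(400,800))[:600])
E
```

```text
t 14.2 pos [574.4 364.8 100.2] toolx [-0.006 -0.003 -1.   ] tooly [-0.244  0.97  -0.002] z yaw 14.11 J [0.49 0.4  1.32 0.   1.42 0.24] F [-1.1 -0.8  0.2] op 0.729
local 0.07 -0.32 Floc -1.2 -0.5 0.2
shift [0.1032 0.0005 0.0006] rot [array([-0.07, -0.37,  0.09]), array([179.93,   0.14,   0.58])]
```

View pics/w9.png

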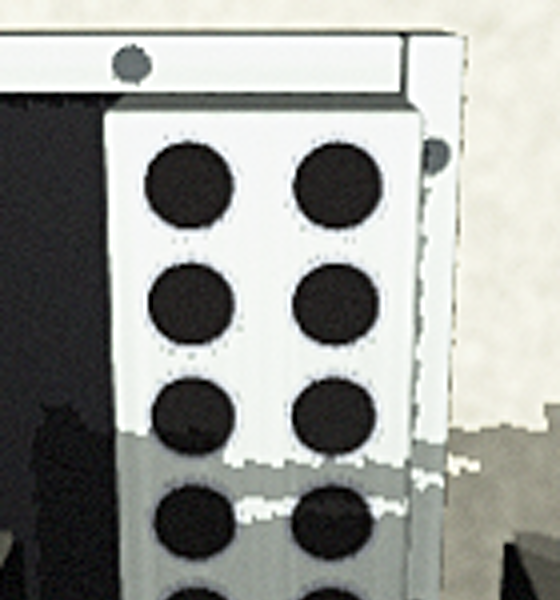

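Request:
move_arm(
  motion=[
    [[0.0, 0.0005, 0.0006, 0, -0.4, 0.1, 1], [0.0, 0.0005, 0.0006, 0, -0.4, 0.1, 1], [0.03, 0.0005, 0.0006, 0, -0.4, 0.1, 1], [0.06, 0.0005, 0.0006, 0, -0.4, 0.1, 1], [0.09, 0.0005, 0.0006, 0, -0.4, 0.1, 1], [0.102, 0.0005, 0.0006, 0, -0.4, 0.1, 1], [0.103, 0.0005, 0.0006, 0, -0.4, 0.1, 1], [0.103, 0.0005, 0.0006, 0, -0.4, 0.1, 0.5], [0.103, 0.0005, 0.0006, 0, -0.4, 0.1, 0.5], [0.103, 0.0005, 0.0006, 0, -0.4, 0.1, 0.5]],
  ],
  grip_force=35,
)

```text
clock: 15.25
tool_pos: [575.8, 366.0, -0.4]
tool_rot: [0.287, 1.567, 0.533]
ft_force: [0.2, -0.0, 0.6]
opening: 0.789
```

Request:
move_arm(
  motion=[
    [[0, 0, 0, 0, 0, 0, 0.5], [0, 0, 0, 0, 0, 0, 0.5], [0, 0, 0, 0, 0, 0, 0.5], [0, 0, 0, 0, 0, 0, 0.5]],
  ],
  grip_force=35,
)

```text
clock: 15.65
tool_pos: [574.0, 365.7, 0.4]
tool_rot: [1.068, 1.57, 1.314]
ft_force: [-9.0, -3.4, 8.9]
opening: 0.641
```

```bash
python3 - <<'E'
from fit import *
from plant import ctrl
st=ctrl.state();show(st);k,qs=pickle.load(open("q2.pkl","rb"));loc(k,st)
E
```

```text
t 15.65 pos [5.740e+02 3.657e+02 4.000e-01] toolx [ 0.     0.001 -1.   ] tooly [-0.244  0.97   0.001] z yaw 14.12 J [0.49 0.49 1.4  0.   1.25 0.24] F [-9.  -3.4  8.9] op 0.641
local -0.08 0.63 Floc -9.5 -1.1 8.9
```

Request:
move_arm(
  motion=[
    [[-0.003, 0, 0, 0, 0, 0, 0.5], [-0.01, 0, 0, 0, 0, 0, 0.5], [-0.025, 0, 0, 0, 0, 0, 0.5], [-0.045, 0, 0, 0, 0, 0, 0.5], [-0.07, 0, 0, 0, 0, 0, 0.5], [-0.095, 0, 0, 0, 0, 0, 0.5], [-0.115, 0, 0, 0, 0, 0, 0.5], [-0.125, 0, 0, 0, 0, 0, 0.5], [-0.13, 0, 0, 0, 0, 0, 0.5], [-0.13, 0, 0, 0, 0, 0, 0.5]],
  ],
)

```text
clock: 16.65
tool_pos: [574.2, 365.6, 130.8]
tool_rot: [0.719, 1.569, 0.965]
ft_force: [0.4, 0.4, -6.0]
opening: 0.644
```

```bash
python3 - <<'E'
from fit import *
np.set_printoptions(suppress=True,precision=4)
from plant import ctrl
st=ctrl.state();show(st);k,qs=pickle.load(open("q2.pkl","rb"))
t=l2w(qs,[(0,20,0)])[0];print(t)
go(st,[*t[:2],130],qs[2])
p=ctrl.grab_frame("wrist");p["st"]=st;pickle.dump(p,open("w10.pkl","wb"))
cv2.imwrite("pics/w10.png",p["frame"][:,:,::-1])
E
```

```text
t 16.65 pos [574.2 365.6 130.8] toolx [ 0.001  0.001 -1.   ] tooly [-0.244  0.97   0.001] z yaw 14.11 J [0.49 0.37 1.3  0.   1.46 0.24] F [ 0.4  0.4 -6. ] op 0.644
[ 531.7687 -242.0632    0.    ]
shift [ 0.     -0.579  -0.1894] rot [array([ 2.29,  0.07, -0.06]), array([-177.71,    0.09,    0.1 ])]
```

View pics/w10.png

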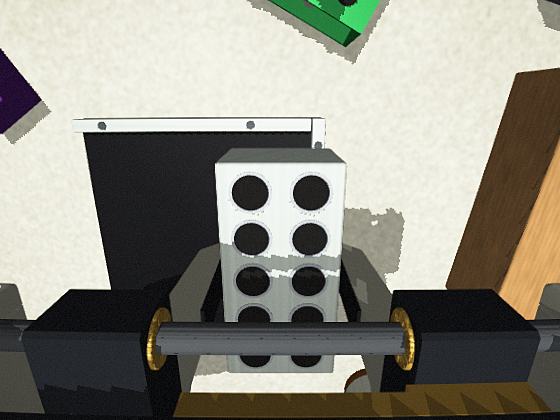

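Request:
move_arm(
  motion=[
    [[0, -0.01, -0.003, 0, 0, 0, 0.5], [0, -0.03, -0.01, 0, 0, 0, 0.5], [0, -0.06, -0.02, 0, 0, 0, 0.5], [0, -0.095, -0.031, 0, 0, 0, 0.5], [0, -0.13, -0.043, 0, 0, 0, 0.5], [0, -0.165, -0.054, 1, 0, 0, 0.5], [0, -0.2, -0.065, 1, 0, 0, 0.5], [0, -0.235, -0.077, 1, 0, 0, 0.5], [0, -0.27, -0.088, 1, 0, 0, 0.5], [0, -0.305, -0.1, 1, 0, 0, 0.5]],
  ],
)

```text
clock: 17.7
tool_pos: [549.7, 43.1, 128.2]
tool_rot: [2.815, 1.568, 3.044]
ft_force: [-0.1, 0.5, -6.6]
opening: 0.643
```

```bash
python3 - <<'E'
from fit import *
np.set_printoptions(suppress=True,precision=4)
from plant import ctrl
st=ctrl.state();show(st);k,qs=pickle.load(open("q2.pkl","rb"))
t=l2w(qs,[(0,20,0)])[0]
go(st,[*t[:2],130],qs[2])
E
```

```text
t 17.7 pos [549.7  43.1 128.2] toolx [-0.002  0.    -1.   ] tooly [-0.227  0.974  0.001] z yaw 13.1 J [-0.01  0.04  1.69  0.    1.42 -0.24] F [-0.1  0.5 -6.6] op 0.643
shift [-0.0018 -0.2736 -0.0821] rot [array([ 1.28, -0.13, -0.04]), array([-178.72,    0.07,   -0.21])]
```

Request:
move_arm(
  motion=[
    [[0, -0.03, -0.009, 0, 0, 0, 0.5], [0, -0.065, -0.019, 0.3, 0, 0, 0.5], [0, -0.1, -0.03, 0.6, 0, 0, 0.5], [0, -0.135, -0.04, 0.9, 0, 0, 0.5], [0, -0.17, -0.051, 1.2, 0, 0, 0.5], [0, -0.205, -0.061, 1.3, 0, 0, 0.5], [0, -0.235, -0.07, 1.3, -0.1, 0, 0.5], [0, -0.257, -0.077, 1.3, -0.1, 0, 0.5], [0, -0.27, -0.081, 1.3, -0.1, 0, 0.5], [0, -0.2735, -0.082, 1.3, -0.1, 0, 0.5]],
  ],
)

```text
clock: 18.7
tool_pos: [530.7, -243.1, 127.2]
tool_rot: [2.438, 1.568, 2.642]
ft_force: [0.3, 1.0, -6.2]
opening: 0.643
```

```bash
python3 - <<'E'
from fit import *
np.set_printoptions(suppress=True,precision=4)
from plant import ctrl
st=ctrl.state();show(st);k,qs=pickle.load(open("q2.pkl","rb"));loc(qs,st)
p=ctrl.grab_frame("wrist");p["st"]=st;pickle.dump(p,open("w11.pkl","wb"))
im=p["frame"].copy()
P=[[(34,-55,71),(34,95,71)],[(-34,-55,71),(-34,95,71)],[(42,95,71),(42,-55,71)],[(-42,95,71),(-42,-55,71)],[(-30,97,95),(30,97,95)],[(-30,97,65),(30,97,65)]]
for a in P: cv2.polylines(im,[np.round(proj(p,l2w(qs,a),st)*16).astype(int).reshape(-1,1,2)],False,(255,0,0),1,shift=4)
cv2.imwrite("pics/w11.png",cv2.resize(im[:,:,::-1],(800,600),interpolation=cv2.INTER_CUBIC))
E
```

```text
t 18.7 pos [ 530.7 -243.1  127.2] toolx [-0.002  0.001 -1.   ] tooly [-0.203  0.979  0.002] z yaw 11.7 J [-0.52  0.12  1.6  -0.    1.42 -0.72] F [ 0.3  1.  -6.2] op 0.643
local -1.22 19.23 Floc 0.5 0.9 -6.2
```

View pics/w11.png

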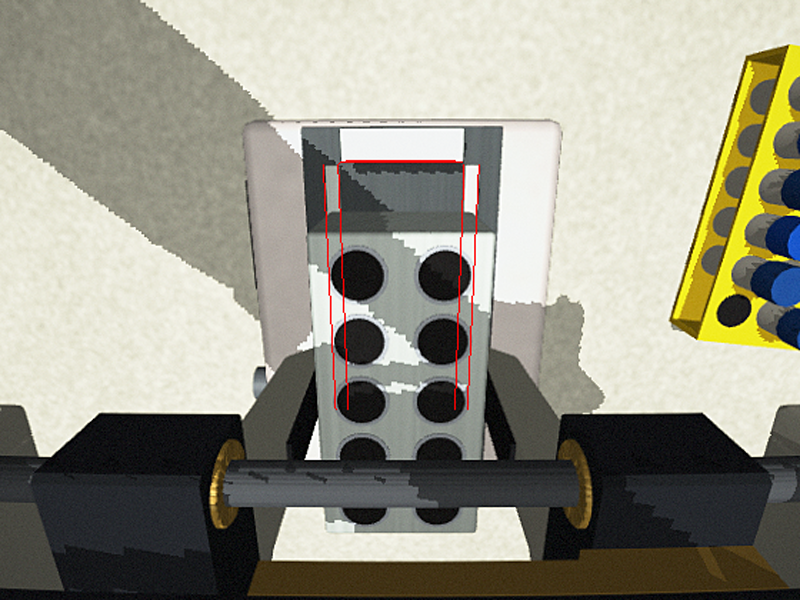

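```bash
python3 - <<'E'
from fit import *
np.set_printoptions(suppress=True,precision=2)
p=pickle.load(open("w11.pkl","rb"));st=p["st"];k,qs=pickle.load(open("q2.pkl","rb"))
im=p["frame"][:,:,::-1]
cv2.imwrite("pics/w11z.png",cv2.resize(im[80:170,205:355],None,fx=5,fy=5,interpolation=cv2.INTER_CUBIC))
b=proj(p,l2w(qs,[(-42,95,71),(-34,95,71),(34,95,71),(42,95,71),(-30,97,95),(30,97,95)]),st);print((b-[205,80])*5+2)
# expected block top corners in hand (block centre = tcp, -0.63 y)
c=st["tool_pos"];kk=[c[0],c[1],np.radians(11.7)]
zt=c[2]+7.6+50
b=proj(p,l2w(kk,[(-30,59.4,zt),(30,59.4,zt),(30,-60.6,zt),(-30,-60.6,zt)]),st);print(b/.7)
E
```

```text
[[106.37 178.64]
 [158.13 178.41]
 [599.13 177.65]
 [650.95 177.7 ]
 [163.37 169.65]
 [593.32 168.91]]
[[300.68 231.5 ]
 [492.41 231.62]
 [473.23 534.19]
 [321.19 533.93]]
```

View pics/w11z.png

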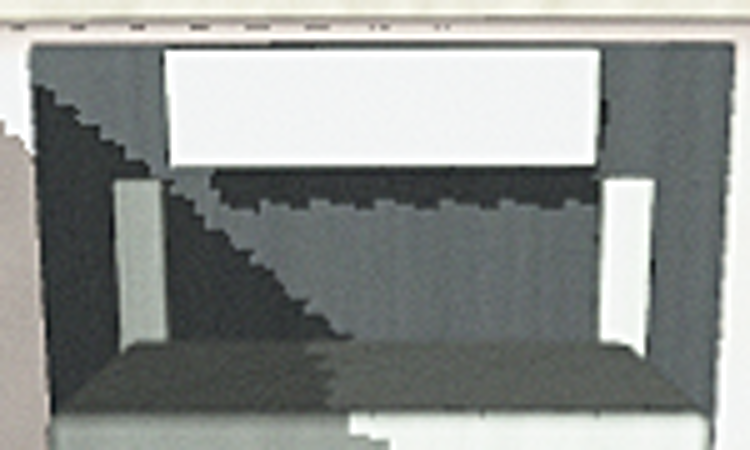

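Request:
move_arm(
  motion=[
    [[0.005, 0, 0.0008, 0.1, -0.1, 0, 0.5], [0.015, 0, 0.0008, 0.1, -0.1, 0, 0.5], [0.028, 0, 0.0008, 0.1, -0.1, 0, 0.5], [0.04, 0, 0.0008, 0.1, -0.1, 0, 0.5], [0.05, 0, 0.0008, 0.1, -0.1, 0, 0.5], [0.056, 0, 0.0008, 0.1, -0.1, 0, 0.5], [0.057, 0, 0.0008, 0.1, -0.1, 0, 0.5], [0.057, 0, 0.0008, 0.1, -0.1, 0, 0.5]],
  ],
)

```text
clock: 19.55
tool_pos: [531.8, -242.3, 70.4]
tool_rot: [1.514, 1.569, 1.717]
ft_force: [-0.0, -0.2, -6.1]
opening: 0.641
```

```bash
python3 - <<'E'
from fit import *
np.set_printoptions(suppress=True,precision=4)
from plant import ctrl
st=ctrl.state();show(st);k,qs=pickle.load(open("q2.pkl","rb"));loc(qs,st)
p=ctrl.grab_frame("wrist");p["st"]=st;pickle.dump(p,open("w12.pkl","wb"))
im=p["frame"][:,:,::-1]
cv2.imwrite("pics/w12.png",cv2.resize(im[80:200,200:360],None,fx=5,fy=5,interpolation=cv2.INTER_CUBIC))
t=ctrl.grab_frame("side")
cv2.imwrite("pics/s12.png",cv2.resize(t["frame"][190:310,250:400,::-1],None,fx=5,fy=5,interpolation=cv2.INTER_CUBIC))
E
```

```text
t 19.55 pos [ 531.8 -242.3   70.4] toolx [-0.     0.002 -1.   ] tooly [-0.202  0.979  0.002] z yaw 11.63 J [-0.52  0.17  1.66  0.    1.32 -0.72] F [-0.  -0.2 -6.1] op 0.641
local -0.06 19.75 Floc -0.1 -0.2 -6.1
```

View pics/w12.png

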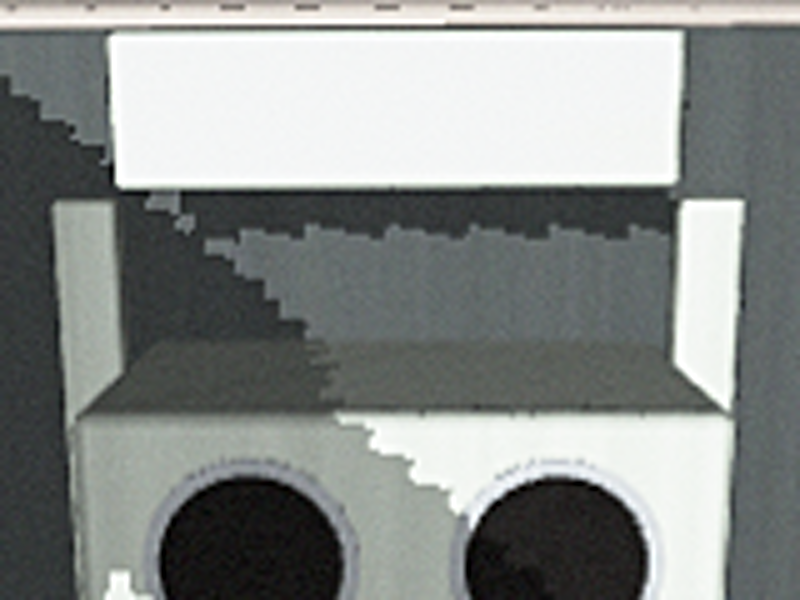

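View pics/s12.png

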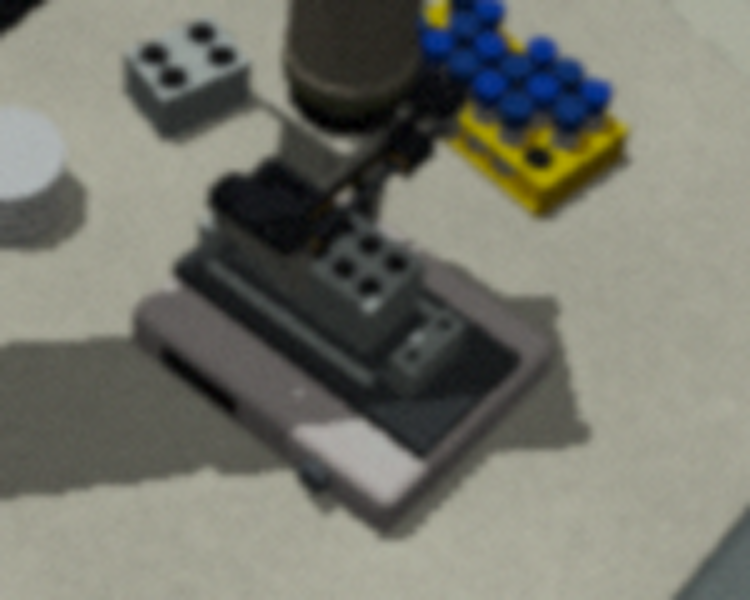

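```bash
python3 - <<'E'
from fit import *
p=pickle.load(open("w12.pkl","rb"))
im=p["frame"][:,:,::-1]
a=cv2.resize(im[115:170,205:260],None,fx=10,fy=10,interpolation=cv2.INTER_NEAREST)
b=cv2.resize(im[115:170,310:365][:, :25],None,fx=10,fy=10,interpolation=cv2.INTER_NEAREST)
o=np.hstack([a,b]);o=np.clip(o.astype(float)*1.6,0,255)
cv2.imwrite("pics/w12z.png",o)
E
```

```text
[ WARN:0@0.496] global loadsave.cpp:1063 imwrite_ Unsupported depth image for selected encoder is fallbacked to CV_8U.
```

View pics/w12z.png

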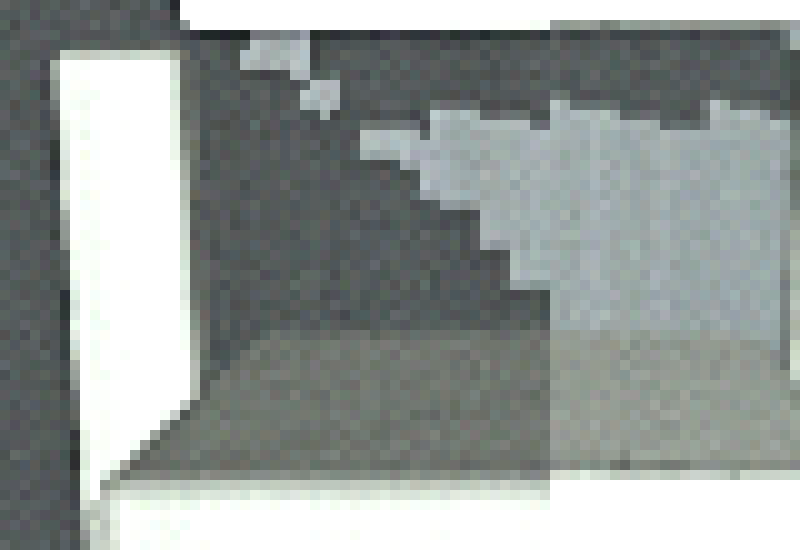

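Request:
move_arm(
  motion=[
    [[0.003, 0, -0.001, 0.1, 0, 0, 0.5], [0.006, 0, -0.001, 0.1, 0, 0, 0.5], [0.008, 0, -0.001, 0.1, 0, 0, 0.5], [0.0095, 0, -0.001, 0.1, 0, 0, 0.5], [0.0105, 0, -0.001, 0.1, 0, 0, 0.5]],
  ],
)

```text
clock: 20.15
tool_pos: [531.2, -242.8, 60.4]
tool_rot: [0.853, 1.569, 1.054]
ft_force: [-0.2, 0.6, -6.0]
opening: 0.642
```

Request:
move_arm(
  motion=[
    [[0.001, 0, 0, 0, 0, 0, 0.5], [0.002, 0, 0, 0, 0, 0, 0.5], [0.002, 0, 0, 0, 0, 0, 0.5]],
  ],
)

```text
clock: 20.45
tool_pos: [531.0, -242.7, 58.2]
tool_rot: [1.101, 1.569, 1.302]
ft_force: [0.2, 0.0, -6.7]
opening: 0.644
```

```bash
python3 - <<'E'
from fit import *
np.set_printoptions(suppress=True,precision=4)
from plant import ctrl
st=ctrl.state();show(st);k,qs=pickle.load(open("q2.pkl","rb"));loc(qs,st)
p=ctrl.grab_frame("wrist");p["st"]=st;pickle.dump(p,open("w13.pkl","wb"))
im=p["frame"][:,:,::-1]
cv2.imwrite("pics/w13.png",cv2.resize(im[80:200,200:360],None,fx=5,fy=5,interpolation=cv2.INTER_CUBIC))
E
```

```text
t 20.45 pos [ 531.  -242.7   58.2] toolx [ 0.     0.001 -1.   ] tooly [-0.2    0.98   0.001] z yaw 11.53 J [-0.52  0.18  1.67  0.    1.29 -0.72] F [ 0.2  0.  -6.7] op 0.644
local -0.83 19.57 Floc 0.3 -0.0 -6.7
```

View pics/w13.png

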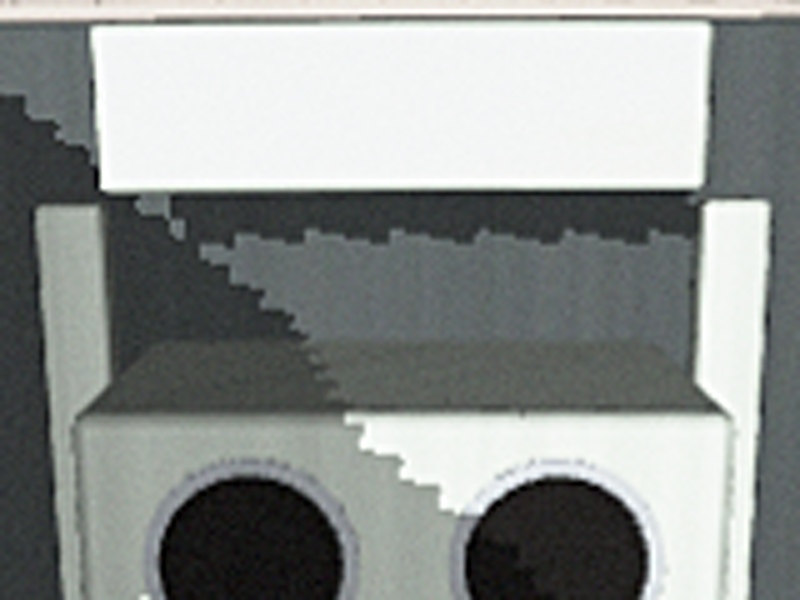

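Request:
move_arm(
  motion=[
    [[0.001, 0, 0, 0, 0, 0, 0.5], [0.002, 0, 0, 0, 0, 0, 0.5], [0.002, 0, 0, 0, 0, 0, 0.5]],
  ],
)

```text
clock: 20.8
tool_pos: [531.3, -242.8, 57.4]
tool_rot: [0.527, 1.569, 0.728]
ft_force: [-3.1, 2.8, 5.1]
opening: 0.643
```

Request:
move_arm(
  motion=[
    [[0, 0, 0, 0, 0, 0, 0.65], [0, 0, 0, 0, 0, 0, 0.7], [0, 0, 0, 0, 0, 0, 1], [0, 0, 0, 0, 0, 0, 1], [0, 0, 0, 0, 0, 0, 1], [-0.005, 0, 0, 0, 0, 0, 1], [-0.02, 0, 0, 0, 0, 0, 1], [-0.05, 0, 0, 0, 0, 0, 1], [-0.075, 0, 0, 0, 0, 0, 1], [-0.08, 0, 0, 0, 0, 0, 1]],
  ],
)

```text
clock: 21.8
tool_pos: [533.8, -244.3, 142.9]
tool_rot: [-0.557, 1.563, -0.356]
ft_force: [0.6, -0.4, -0.1]
opening: 1.003
```

```bash
python3 - <<'E'
from fit import *
np.set_printoptions(suppress=True,precision=4)
from plant import ctrl
st=ctrl.state();show(st);k,qs=pickle.load(open("q2.pkl","rb"));loc(qs,st)
p=ctrl.grab_frame("wrist");p["st"]=st;pickle.dump(p,open("w14.pkl","wb"))
im=p["frame"][:,:,::-1]
cv2.imwrite("pics/w14.png",cv2.resize(im,(800,600),interpolation=cv2.INTER_CUBIC))
# target behind jaw: local (0,-108)
go(st,[*l2w(qs,(0.8,-112,0))[0][:2],150],qs[2])
go(st,[*l2w(qs,(0.8,-112,0))[0][:2],43],qs[2])
E
```

```text
t 21.8 pos [ 533.8 -244.3  142.9] toolx [ 0.008 -0.003 -1.   ] tooly [-0.2    0.98  -0.004] z yaw 11.53 J [-0.52  0.11  1.59  0.    1.44 -0.72] F [ 0.6 -0.4 -0.1] op 1.003
local 1.51 17.43 Floc 0.6 -0.5 -0.1
shift [-0.0066 -0.1295 -0.    ] rot [array([-0.29,  0.39,  0.24]), array([179.71,   0.38,  -0.61])]
shift [ 0.1004 -0.129  -0.0007] rot [array([-0.29,  0.39,  0.24]), array([179.71,   0.38,  -0.61])]
```

View pics/w14.png

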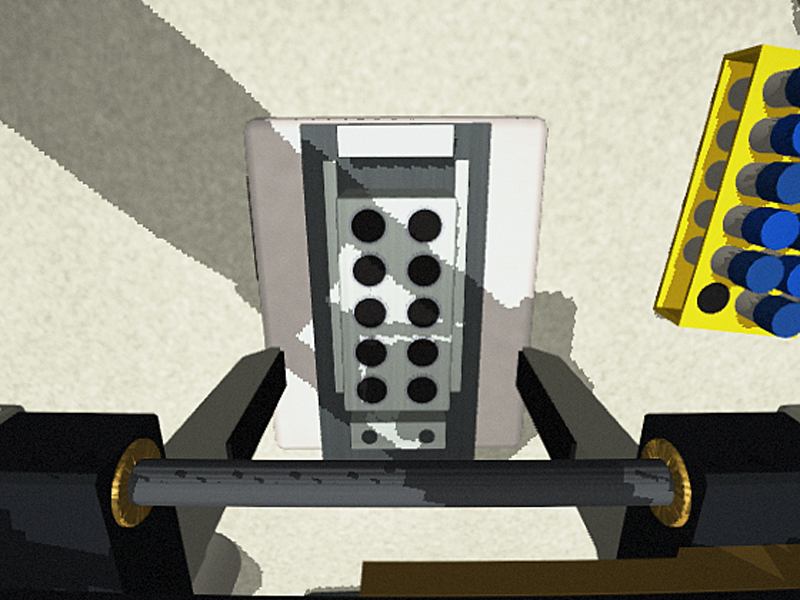

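Request:
move_arm(
  motion=[
    [[0, -0.01, 0, 0, 0.4, 0.2, 0], [0, -0.035, 0, 0, 0.4, 0.2, 0], [0, -0.065, 0, 0, 0.4, 0.2, 0], [0, -0.095, 0, 0, 0.4, 0.2, 0], [0, -0.12, 0, 0, 0.4, 0.2, 0], [0, -0.13, 0, 0, 0.4, 0.2, 0], [0, -0.13, 0, 0, 0.4, 0.2, 0], [0, -0.13, 0, 0, 0.4, 0.2, 0], [0, -0.13, 0, 0, 0.4, 0.2, 0], [0, -0.13, 0, 0, 0.4, 0.2, 0]],
  ],
)

```text
clock: 22.85
tool_pos: [559.5, -370.3, 142.4]
tool_rot: [3.066, 1.57, -3.015]
ft_force: [-0.4, -0.7, -0.3]
opening: 0.187
```

Request:
move_arm(
  motion=[
    [[0, 0, 0, 0, 0, 0, 0], [0, 0, 0, 0, 0, 0, 0], [0.01, 0, 0, 0, 0, 0, 0], [0.035, 0, 0, 0, 0, 0, 0], [0.055, 0, 0, 0, 0, 0, 0], [0.06, 0, 0, 0, 0, 0, 0], [0.06, 0, 0, 0, 0, 0, 0]],
  ],
)

```text
clock: 23.55
tool_pos: [558.5, -369.6, 80.7]
tool_rot: [2.473, 1.567, 2.675]
ft_force: [0.2, -0.4, -0.3]
opening: 0.005
```

```bash
python3 - <<'E'
from fit import *
np.set_printoptions(suppress=True,precision=4)
from plant import ctrl
st=ctrl.state();show(st);k,qs=pickle.load(open("q2.pkl","rb"));loc(qs,st)
p=ctrl.grab_frame("wrist");p["st"]=st;pickle.dump(p,open("w15.pkl","wb"))
im=p["frame"][:,:,::-1]
cv2.imwrite("pics/w15.png",cv2.resize(im,(800,600),interpolation=cv2.INTER_CUBIC))
go(st,[*l2w(qs,(0.8,-110,0))[0][:2],46],qs[2])
E
```

```text
t 23.55 pos [ 558.5 -369.6   80.7] toolx [-0.003  0.002 -1.   ] tooly [-0.201  0.98   0.002] z yaw 11.59 J [-0.66  0.38  1.38 -0.    1.38 -0.86] F [ 0.2 -0.4 -0.3] op 0.005
local 0.01 -110.33 Floc 0.1 -0.5 -0.3
shift [0.0347 0.0003 0.0009] rot [array([-0.23, -0.16, -0.13]), array([179.77,  -0.2 ,   0.26])]
```

View pics/w15.png

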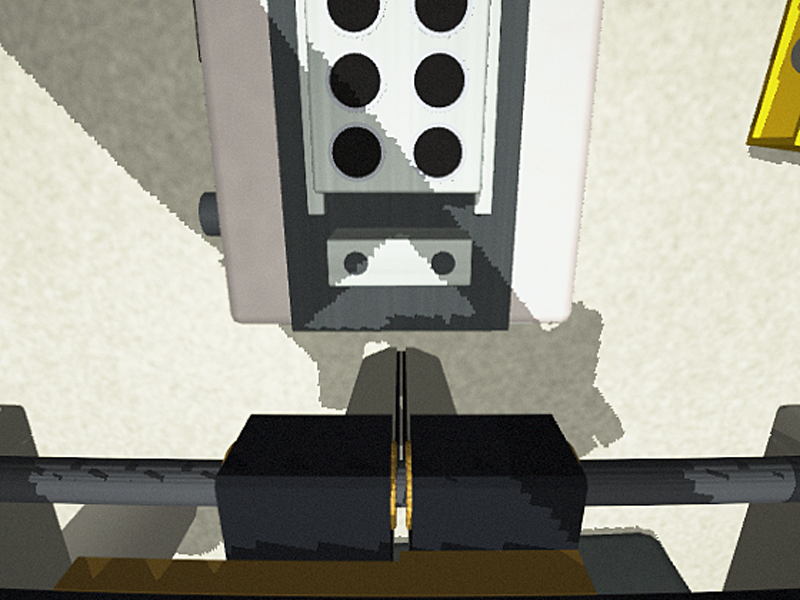

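Request:
move_arm(
  motion=[
    [[0.01, 0, 0.0005, -0.2, -0.2, -0.1, 0], [0.025, 0, 0.0008, -0.2, -0.2, -0.1, 0], [0.034, 0, 0.0008, -0.2, -0.2, -0.1, 0], [0.035, 0.004, 0.0008, -0.2, -0.2, -0.1, 0], [0.035, 0.01, 0.0008, -0.2, -0.2, -0.1, 0], [0.035, 0.016, 0.0008, -0.2, -0.2, -0.1, 0], [0.035, 0.02, 0.0008, -0.2, -0.2, -0.1, 0], [0.035, 0.023, 0.0008, -0.2, -0.2, -0.1, 0], [0.035, 0.026, 0.0008, -0.2, -0.2, -0.1, 0], [0.035, 0.029, 0.0008, -0.2, -0.2, -0.1, 0]],
  ],
)

```text
clock: 24.6
tool_pos: [554.6, -341.9, 48.0]
tool_rot: [-0.669, 1.567, -0.464]
ft_force: [0.9, -2.3, 1.6]
opening: 0.008
```

```bash
python3 - <<'E'
from fit import *
from plant import ctrl
st=ctrl.state();show(st);k,qs=pickle.load(open("q2.pkl","rb"));loc(qs,st)
p=ctrl.grab_frame("wrist")
im=p["frame"][:,:,::-1]
cv2.imwrite("pics/w16.png",im)
t=ctrl.grab_frame("side")
cv2.imwrite("pics/s16.png",cv2.resize(t["frame"][190:310,250:400,::-1],None,fx=5,fy=5,interpolation=cv2.INTER_CUBIC))
E
```

```text
t 24.6 pos [ 554.6 -341.9   48. ] toolx [ 0.004 -0.002 -1.   ] tooly [-0.204  0.979 -0.002] z yaw 11.79 J [-0.63  0.36  1.48  0.    1.3  -0.84] F [ 0.9 -2.3  1.6] op 0.008
local 1.93 -82.44 Floc 0.4 -2.4 1.6
```

View pics/w16.png

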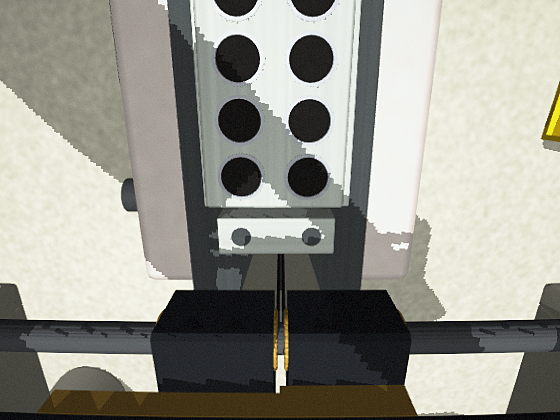

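View pics/s16.png

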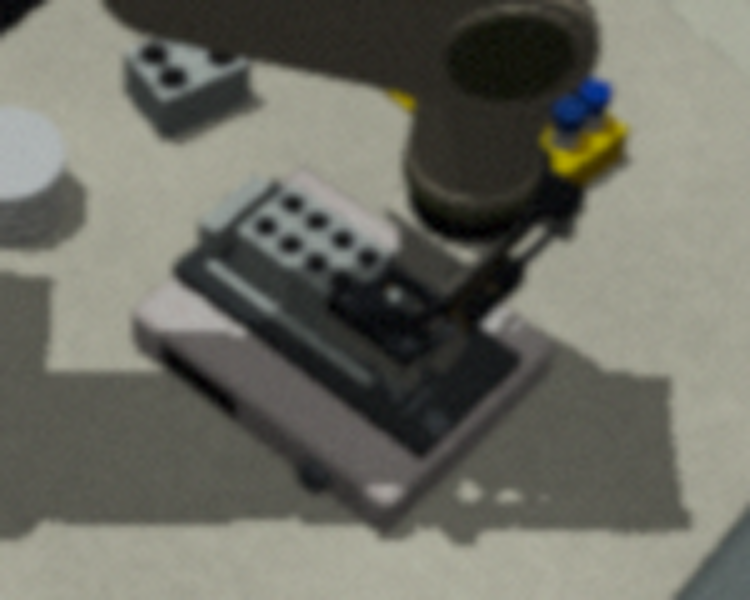

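Request:
move_arm(
  motion=[
    [[-0.003, 0.003, -0.001, 0, 0, 0, 0], [-0.003, 0.006, -0.001, 0, 0.2, 0, 0], [-0.003, 0.009, -0.001, 0, 0.2, 0, 0], [-0.003, 0.012, -0.001, 0, 0.2, 0, 0], [-0.003, 0.015, -0.001, 0, 0.2, 0, 0], [-0.003, 0.018, -0.001, 0, 0.2, 0, 0], [-0.003, 0.02, -0.001, 0, 0.2, 0, 0]],
  ],
)

```text
clock: 25.4
tool_pos: [549.3, -322.6, 50.9]
tool_rot: [-1.854, 1.568, -1.648]
ft_force: [-0.3, -5.0, 0.3]
opening: 0.005
```

```bash
python3 - <<'E'
from fit import *
from plant import ctrl
st=ctrl.state();show(st);k,qs=pickle.load(open("q2.pkl","rb"));loc(qs,st)
p=ctrl.grab_frame("wrist")
cv2.imwrite("pics/w17.png",p["frame"][:,:,::-1])
E
```

```text
t 25.4 pos [ 549.3 -322.6   50.9] toolx [-0.    -0.003 -1.   ] tooly [-0.204  0.979 -0.003] z yaw 11.79 J [-0.61  0.32  1.52 -0.    1.3  -0.81] F [-0.3 -5.   0.3] op 0.005
local 0.68 -62.4 Floc -1.3 -4.8 0.3
```

View pics/w17.png

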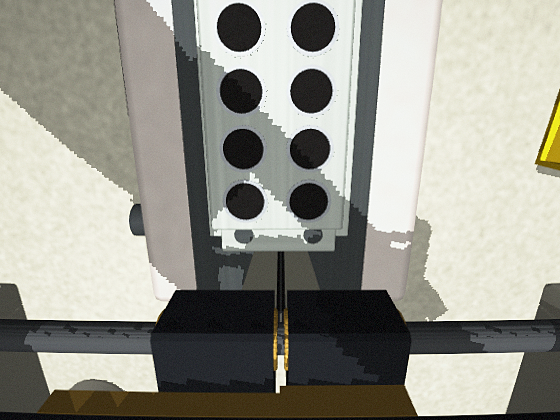

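Request:
move_arm(
  motion=[
    [[0, 0.002, 0, 0, 0, 0, 0], [0, 0.004, 0, 0, 0, 0, 0], [0, 0.006, 0, 0, 0, 0, 0], [0, 0.008, 0, 0, 0, 0, 0], [0, 0.009, 0, 0, 0, 0, 0]],
  ],
)

```text
clock: 25.95
tool_pos: [547.5, -313.9, 50.9]
tool_rot: [-1.768, 1.567, -1.562]
ft_force: [0.8, -5.4, -1.0]
opening: 0.006
```

Request:
move_arm(
  motion=[
    [[0, 0.001, 0, 0, 0, 0, 0], [0, 0.002, 0, 0, 0, 0, 0], [0, 0.003, 0, 0, 0, 0, 0]],
  ],
)

```text
clock: 26.25
tool_pos: [547.3, -312.9, 51.0]
tool_rot: [-1.561, 1.564, -1.356]
ft_force: [3.1, -14.0, -5.4]
opening: 0.005
```

```bash
python3 - <<'E'
from fit import *
from plant import ctrl
st=ctrl.state();show(st);k,qs=pickle.load(open("q2.pkl","rb"));loc(qs,st)
p=ctrl.grab_frame("wrist")
cv2.imwrite("pics/w18.png",p["frame"][:,:,::-1])
t=ctrl.grab_frame("side")
cv2.imwrite("pics/s18.png",cv2.resize(t["frame"][190:310,250:400,::-1],None,fx=5,fy=5,interpolation=cv2.INTER_CUBIC))
E
```

```text
t 26.25 pos [ 547.3 -312.9   51. ] toolx [ 0.002 -0.007 -1.   ] tooly [-0.204  0.979 -0.007] z yaw 11.77 J [-0.6   0.3   1.54 -0.01  1.29 -0.8 ] F [  3.1 -14.   -5.4] op 0.005
local 0.74 -52.48 Floc 0.2 -14.4 -5.4
```

View pics/s18.png

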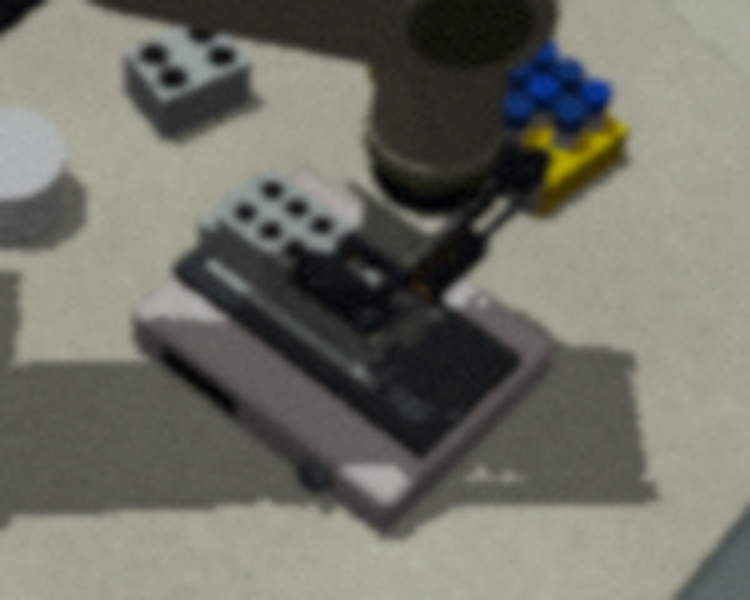

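Request:
move_arm(
  motion=[
    [[0, 0.002, 0, 0, 0, 0, 0], [0, 0.003, 0, 0, 0, 0, 0], [0, 0.004, 0, 0, 0, 0, 0]],
  ],
)

```text
clock: 26.65
tool_pos: [547.4, -313.0, 51.1]
tool_rot: [-1.458, 1.557, -1.254]
ft_force: [7.7, -22.3, -11.1]
opening: 0.005
```

```bash
python3 - <<'E'
from fit import *
from plant import ctrl
st=ctrl.state();show(st);k,qs=pickle.load(open("q2.pkl","rb"));loc(qs,st)
E
```

```text
t 26.65 pos [ 547.4 -313.    51.1] toolx [ 0.004 -0.013 -1.   ] tooly [-0.203  0.979 -0.014] z yaw 11.71 J [-0.6   0.3   1.55 -0.01  1.29 -0.8 ] F [  7.7 -22.3 -11.1] op 0.005
local 0.74 -52.62 Floc 3.0 -23.4 -11.1
```

Request:
move_arm(
  motion=[
    [[0, -0.006, 0, 0, 0, 0, 0], [0, -0.02, 0, 0, 0.3, 0.8, 0], [0, -0.035, 0, 0, 0.3, 0.8, 0], [-0.02, -0.04, 0, 0, 0.3, 0.8, 0], [-0.06, -0.04, 0, 0, 0.3, 0.8, 0], [-0.1, -0.03, 0, 0, 0.3, 0.8, 0], [-0.14, 0, 0, 0, 0.3, 0.8, 0], [-0.16, 0.03, 0, 0, 0.3, 0.8, 0], [-0.16, 0.04, 0, 0, 0.3, 0.8, 0], [-0.16, 0.04, 0, 0, 0.3, 0.8, 0]],
  ],
)

```text
clock: 27.65
tool_pos: [538.8, -270.2, 210.5]
tool_rot: [3.112, 1.568, -2.965]
ft_force: [-0.5, -1.0, -0.1]
opening: 0.003
```

```bash
python3 - <<'E'
from fit import *
from plant import ctrl
st=ctrl.state();show(st);k,qs=pickle.load(open("q2.pkl","rb"));loc(qs,st)
p=ctrl.grab_frame("wrist");p["st"]=st;pickle.dump(p,open("w19.pkl","wb"))
im=p["frame"][:,:,::-1]
cv2.imwrite("pics/w19.png",cv2.resize(im[:300,120:440],(800,750))[:600])
t=ctrl.grab_frame("side")
cv2.imwrite("pics/s19.png",cv2.resize(t["frame"][190:310,250:400,::-1],None,fx=5,fy=5,interpolation=cv2.INTER_CUBIC))
E
```

```text
t 27.65 pos [ 538.8 -270.2  210.5] toolx [-0.003 -0.001 -1.   ] tooly [-0.205  0.979  0.   ] z yaw 11.82 J [-0.55  0.13  1.44 -0.    1.57 -0.75] F [-0.5 -1.  -0.1] op 0.003
local 1.09 -8.96 Floc -0.7 -0.9 -0.1
```

View pics/w19.png

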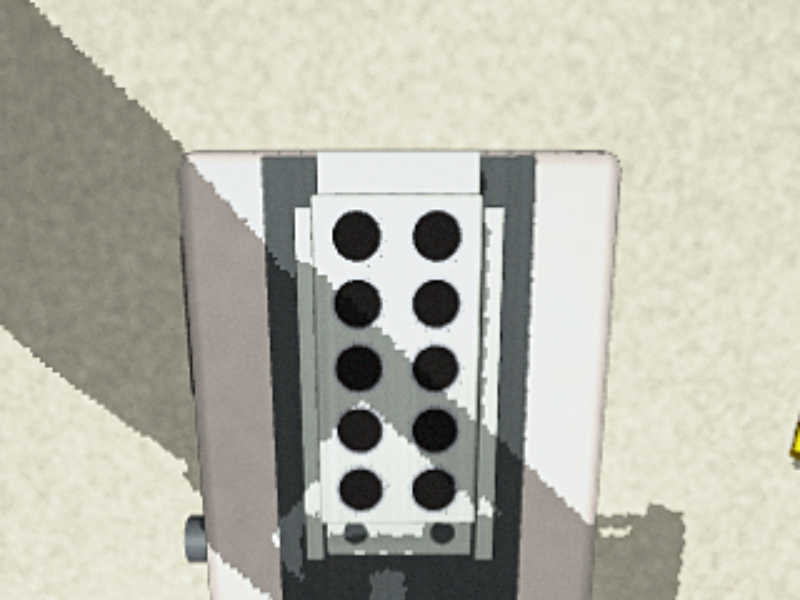

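View pics/s19.png

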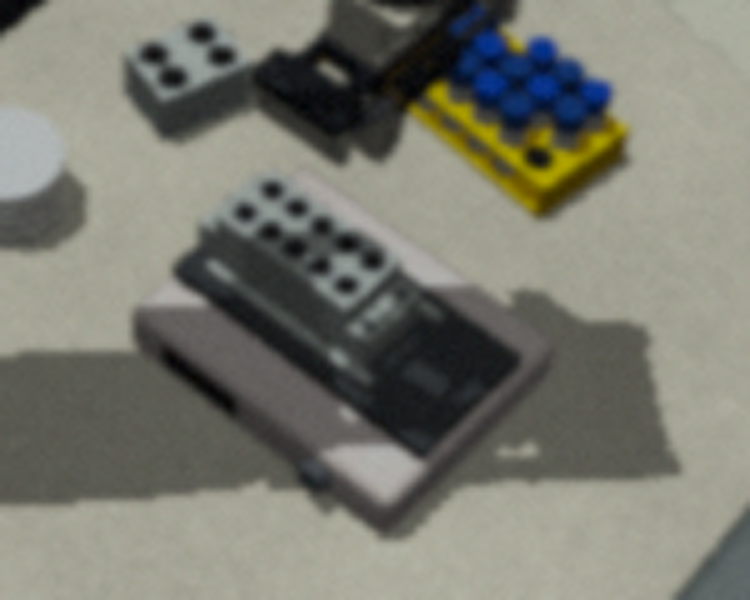

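```bash
python3 - <<'E'
from fit import *
np.set_printoptions(suppress=True,precision=2)
p=pickle.load(open("w19.pkl","rb"));st=p["st"];k,qs=pickle.load(open("q2.pkl","rb"))
im=p["frame"][:,:,::-1]
cv2.imwrite("pics/w19z.png",cv2.resize(im[185:235,240:330],None,fx=8,fy=8,interpolation=cv2.INTER_CUBIC))
f=lambda u,v:(120+u/2.5-.3,v/2.5-.3)
c,s=np.cos(qs[2]),np.sin(qs[2])
for uv,z in [(f(328,555),95),(f(478,555),95),(f(311,195),115),(f(482,195),115),(f(325,523),115),(f(475,523),115),(f(318,152),95),(f(480,152),95)]:
    P=ray_to_z(p,[uv],z,st)[0];d=P[:2]-qs[:2];print(z,d@[c,s],d@[-s,c])
E
```

```text
95 -28.837923798492387 -43.23079830891513
95 34.00243187419562 -43.138836465119134
115 -29.242276512708024 96.64835667193172
115 29.679045436796994 96.65840194856227
115 -27.637895470838703 -22.448938564269277
115 30.471426580039072 -22.370038516900212
95 -28.419026140693543 112.7624116559881
95 30.366830324733975 112.76933935069366
```

View pics/w19z.png

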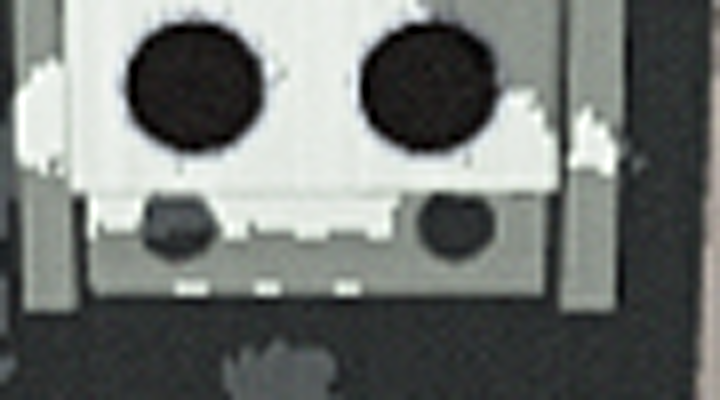

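```bash
python3 - <<'E'
from fit import *
from plant import ctrl
t=ctrl.grab_frame("top");cv2.imwrite("pics/t20.png",t["frame"][:,:,::-1])
print(ctrl.finish_job(), ctrl.state()["clock"])
E
```

```text
the job is handed in; nothing more can be done
the job is handed in; nothing more can be done
```

View pics/t20.png

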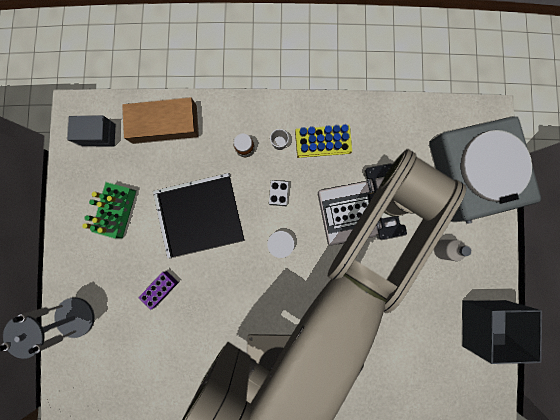

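The block is clamped between the shaker's two jaws, and I handed the job in at about 27.8 s with the arm clear of everything. No verdict was reported.

- **Squaring in the corner:** I gripped the block, turned and slid it into the corner, and let go. I then pushed its side and its end with closed fingers, at about 17 N and 18 N, until nothing moved. A picture taken before those two pushes put the fences within about 1 mm of the block's faces. I did not measure again afterwards.
- **Placing:** I gripped it at 60 mm, lifted it and lowered it between the guide strips. It stayed in the grip the whole way. Touchdown showed as the force changing from −6.7 N to +5.1 N.
- **Clamping:** I pushed the sliding jaw until it stopped at about 23 N. The last wrist picture put the jaw's back at y = −43.2 mm (−43 when clamped). It put the block's ends at −22.4 and +96.7 mm (−23 and +97 expected).
- **Bystanders:** by eye in the final top picture, the other things and the purple look-alike are where they started. I took no measurements of them.

**Disagreements:**
- **Fingertip offset:** the fingers end about 36 mm short of the stated TCP. My first grasp therefore closed in the air above the block without touching it, and I corrected for the offset after that.
- **Board position:** the top and wrist views put the board about 4.6 mm apart. The push contacts settled where the fences were.

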